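# Pack a twist-lock parts canister in its nest and check-weigh it

## Robot

A 6-joint arm with a two-finger parallel gripper is mounted at the origin on a cart in front of the work surface, level with it; the furniture and walls round the work are solid. World frame = base frame: x ahead of the robot, y to its left, z up, the work surface at z = 0. Lengths are in m, angles in rad, forces in N, time in s.
With the tool pointing down it reaches from about 0.375 to 0.9 m from the base axis. Payload 3.1 kg.
Tool frame: the origin (TCP) lies midway between the tips of the shut fingers; the grasp point (between the pads) lies 19 mm behind it (pinch_z is the distance from the TCP to the grasp point, in m); y points along the fingers, z is the direction in which the jaws open and shut, and the axes are right-handed (so a half turn about y gives the same grasp; the last joint's range is limited). The gripper opens to 87 mm and grips with 3 to 60 N. Pads are 19 mm wide; open, the fingers measure 117 mm over their backs; the gripper's body (75 mm by 190 mm) begins 51 mm behind the grasp point.
Start: joints at [1.052, 0.527, 1.433, -0, 1.181, -0.178], TCP at [0.208, 0.589, 0.2] pointing down, gripper open.
Joint ranges: [-3.08, 3.08], [-0.75, 2.2], [0.22, 2.44], [-1.43, 4.57], [0, 2.65], [-2.85, 2.85]. Speed limits (rad/s): [2.79, 2.79, 3.14, 3.14, 3.14, 3.14].

## Interface

Orientations are given as a unit quaternion [x, y, z, w].
In Python, from rig import * gives the robot as it stands.
- The arm moves only by the tool drive_tool, never from a script. Its argument "plan" is a list of rows, each a list of 7 numbers: the shift along the tool's x, y, z in mm, then the turn, a rotation vector about the tool's x, y, z in degrees, then the finger opening in mm, from 0 to 87. A call has 1 to 10 rows; each row is the pose to reach, as a shift and turn from the pose commanded when the call began, along the tool's axes at that moment; what a row does not reach only later rows make up. A row lasts 1/10 s, in which the tool goes at most 50 mm and 8.59 degrees, less where a joint would pass 70% of its speed; a pose out of reach is approached as far as the arm can. A call with a gripper value outside its range is refused whole. The fingers move at their own pace and stop on an object; "newtons" is the grip in N (left out, the last holds). Time passes only in rows, so rows that repeat a pose let the fingers close. It gives the time, the measured TCP pose, the force and the opening at its end, in the units of the state.
- get_obs(): the state, without advancing time (a new reading comes with each control period).
- camera(name): name is "scene" or "top"; returns the picture (400x640x3 uint8, blue, green, red); there is no depth.
- get_calibration(name): a dict with "fx", "fy", "cx", "cy" (pixels), "D" ([k1, k2, p1, p2, k3] as OpenCV has them; the pictures are not rectified), "origin" and "rotation" of the camera in the world. Camera axes: x right, y down, z forward; pixel columns grow to the right and rows downward; lengths in m; the calibration is good to about 2 mm. A picture is of the moment at which its call begins. get_calibration takes no time and is no camera call.
- hand_in(): hands the job in, once; it reports no verdict.
Trained networks look in the newest picture that a camera, given by its name, has taken for a name from the list of things; names that differ only in an ending like _2 or _b are one class to them, and where a whole thing is asked for, a point or a joint stands for the part that bears it (a point fixed in the world has none). Each returns a list of dicts, best first, with "conf" (0 to 1); they miss things now and then, are a little off and sometimes report something else, mostly with a low value. They report only what shows in the picture. A call takes as long as a camera call.
- spot_in(camera, target): "location" ([column, row] in pixels, amid what is visible of it).
- mark_of(camera, target): "location" ([column, row] in pixels: a listed point, or the origin of a listed thing).
The state is a dict: "time": time; "q": joint angles; "joint_velocities": joint speeds; "joint_torque": joint torques, N m; "position": TCP position; "tool_rot": TCP orientation; "ft_force": force on the tool from outside, world axes, zero at the start; "moment": the same for the moment, N m; "grip_width": finger opening in m.
Only numpy, scipy, OpenCV 4.12 (cv2) and the standard library are available. Lean on these libraries where they do the work, as an engineer would, in place of code of your own. Each camera call takes 0.05 s, during which the arm holds its last target. There are 200 camera calls.

## Task

First slide the blue canister base between the aluminium rails of the nest until its square foot is fully home against the back stop. Stand the orange liner pot in it, put every brass coupling from the bench in the pot and the white lid on the pot; then, with the base still home, set the grey cover down over the pot and turn it clockwise (seen from above) to its stop so that it locks. Finally set the locked canister, upright and gently, on the steel pan of the scale so that no edge of its foot overhangs the pan; leave the other things on the bench where they are.

Things in the scene. Friction and masses are not known exactly. Their poses are not given: they have to be found in the camera images.
- nest: Fixed U of aluminium rails 14 mm high on the bench. Origin on the bench, where the centre of the foot lies when the base is fully home; +x is the way in, from the open mouth to the back stop, whose face is at x = +56 mm. Side rail faces at y = +-57.8 mm from x = +56 to -30 mm, then flaring outward to a 147 mm mouth. Outside, the U reaches x = +70 mm, y = +-72 mm (flares +-87 mm)
- canister_base: Blue canister base, 0.2 to 0.32 kg, loose, at first upright on the bench before the nest's mouth, its x roughly along the nest's x. Origin at the centre of its underside, z up. Square foot 112 x 112 mm, 16 mm thick, sides along x and y: too wide to grip, push it. On it a round cup, 77 mm outer and 70 mm inner diameter, rim at z = 44 mm, inner floor at z = 16 mm
- lug (a point): One of the two white bayonet lugs on the outside of the cup, at x = +46 mm (outer end), z = 30 mm (lower face) of the base; the other is at -x. Each is 23 mm wide and 6 mm high
- liner: Orange open liner pot, 0.09 kg, 64 mm outer (65 at the lip) and 58 mm inner diameter, 74 mm high, floor 3 mm thick. Origin at the centre of its underside, z up. Gripped across its diameter. In the base it stands on the cup's floor, so its origin is 16 mm above the base's
- liner_lid: White plastic lid of the liner pot, 0.04 kg, lying knob up. Origin at the centre of its underside, z up: a spigot 54 mm across and 5 mm deep, then a disc 66 mm across and 4 mm thick, then a round knob 18 mm across from z = 9 to 24 mm. The spigot drops into the pot's mouth and the disc rests on its rim: the lid's origin is then 69 mm above the liner's
- cover: Grey domed cover, mouth down, 0.13 to 0.19 kg, 106 mm outer and 100 mm inner diameter, 101 mm high without handle. Origin at the centre of its lower rim, z up, x along the handle. It goes down over lugs and liner with its x 40 to 130 degrees counterclockwise (from above) of the base's x (60 is good; half a turn more is the same); its skirt then rests on the foot, 16 mm above the base's origin
- handle (a point): Middle of the cover's black bar handle: 66 mm long along the cover's x, 14 mm thick (along y, grip it so), from z = 101 to 127 mm of the cover; this point is at z = 114 mm. The locked canister can be lifted by it
- ledge (a point): Top of one of the two ledges inside the cover's skirt, at x = +41.5 mm (inner end), z = 12 mm of the cover; the other is at -x. Each is 24 mm wide with an end stop. As the seated cover is turned clockwise they run under the lugs with 2 mm of play; the stops meet the lugs when the cover's x lies along the base's x (either way round). The turn is easy up to there
- coupling_0: Brass hexagonal coupling with a dark bore at each end, 22 mm across flats, 25 mm across corners, 16 mm high, 0.035 kg. Origin at the centre of its underside, z along the bore; one pair of flats faces +y and -y, the others every 60 degrees. May be absent (3 to 5 are on the bench)
- coupling_1: Brass hexagonal coupling with a dark bore at each end, 22 mm across flats, 25 mm across corners, 16 mm high, 0.035 kg. Origin at the centre of its underside, z along the bore; one pair of flats faces +y and -y, the others every 60 degrees. May be absent (3 to 5 are on the bench)
- coupling_2: Brass hexagonal coupling with a dark bore at each end, 22 mm across flats, 25 mm across corners, 16 mm high, 0.035 kg. Origin at the centre of its underside, z along the bore; one pair of flats faces +y and -y, the others every 60 degrees. May be absent (3 to 5 are on the bench)
- coupling_3: Brass hexagonal coupling with a dark bore at each end, 22 mm across flats, 25 mm across corners, 16 mm high, 0.035 kg. Origin at the centre of its underside, z along the bore; one pair of flats faces +y and -y, the others every 60 degrees. May be absent (3 to 5 are on the bench)
- coupling_4: Brass hexagonal coupling with a dark bore at each end, 22 mm across flats, 25 mm across corners, 16 mm high, 0.035 kg. Origin at the centre of its underside, z along the bore; one pair of flats faces +y and -y, the others every 60 degrees. May be absent (3 to 5 are on the bench)
- scale: Fixed white bench scale, 206 mm long (x) and 146 mm wide, display and keys at its front (-x) end. Origin on the bench under the centre of the pan
- pan (a point): Centre of the top of the scale's square steel pan, 136 x 136 mm, sides along the scale's x and y, 52 mm above the bench
- foot_corner0 (a point): Corner of the underside of the base's foot, at x = 55 mm, y = 55 mm in the frame of canister_base
- foot_corner1 (a point): Corner of the underside of the base's foot, at x = 55 mm, y = -55 mm in the frame of canister_base
- foot_corner2 (a point): Corner of the underside of the base's foot, at x = -55 mm, y = -55 mm in the frame of canister_base
- foot_corner3 (a point): Corner of the underside of the base's foot, at x = -55 mm, y = 55 mm in the frame of canister_base
- pink_tin: Short pink tin, 66 mm across, 64 mm high; leave it alone. Origin under its centre
- tape_measure: Yellow tape measure, 40 x 76 x 64 mm; leave it alone. Origin under its centre
- marker_black: Black marker pen lying down, 16 mm thick, 132 mm long along y; leave it alone. Origin under its barrel
- screw_jar: Small clear jar of screws with a white cap, 58 mm across, 68 mm high; leave it alone. Origin under its centre
- spool_copper: Spool of copper wire, about 70 mm across, 50 mm high; leave it alone. Origin underneath

How it is judged:
On the way, in this order (a step that is already met when the one before it is completed fails the run):
1. the canister base is pushed home in the nest, its foot within 5 mm of the back stop and square to it (x of canister_base in the frame of nest between -0.005 and 0.005 m and y of canister_base in the frame of nest between -0.005 and 0.005 m and (angle between the x axis of canister_base and the x axis of nest, either way round below 0.07 rad or angle between the x axis of canister_base and the y axis of nest, either way round below 0.07 rad) and height (world z) of canister_base below 0.006 m), for 0.2 s.
2. with the base still home in the nest, the liner stands in it with all couplings inside and its lid on, and the cover is down on the foot and turned to within 0.2 rad of its stop (all of step 1 and horizontal distance between liner and canister_base below 0.008 m and angle between each of liner, liner_lid's own z axis and vertical below 0.1 rad and z of liner in the frame of canister_base between 0.012 and 0.021 m and horizontal distance between liner_lid and liner below 0.006 m and z of liner_lid in the frame of liner between 0.066 and 0.073 m and horizontal distance between each of coupling_0, coupling_1, coupling_2, coupling_3, coupling_4 and liner below 0.03 m and z of coupling_0 in the frame of liner between -0.002 and 0.068 m and z of coupling_1 in the frame of liner between -0.002 and 0.068 m and z of coupling_2 in the frame of liner between -0.002 and 0.068 m and z of coupling_3 in the frame of liner between -0.002 and 0.068 m and z of coupling_4 in the frame of liner between -0.002 and 0.068 m and angle between the x axis of cover and the x axis of canister_base, either way round below 0.2 rad and horizontal distance between cover and canister_base below 0.006 m and angle between cover's own z axis and vertical below 0.06 rad and z of cover in the frame of canister_base between 0.012 and 0.021 m), for 0.2 s.
At the end, for the whole second after the job is handed in: the canister stands upright on the scale's pan with all four corners of its foot inside the pan's edges, the liner is in it with all couplings inside and its lid on, the cover is down and within 0.2 rad of its stop, and all is at rest (z of canister_base in the frame of pan between -0.004 and 0.004 m and angle between each of canister_base, cover's own z axis and vertical below 0.06 rad and x of foot_corner0 in the frame of pan between -0.068 and 0.068 m and y of foot_corner0 in the frame of pan between -0.068 and 0.068 m and x of foot_corner1 in the frame of pan between -0.068 and 0.068 m and y of foot_corner1 in the frame of pan between -0.068 and 0.068 m and x of foot_corner2 in the frame of pan between -0.068 and 0.068 m and y of foot_corner2 in the frame of pan between -0.068 and 0.068 m and x of foot_corner3 in the frame of pan between -0.068 and 0.068 m and y of foot_corner3 in the frame of pan between -0.068 and 0.068 m and horizontal distance between liner and canister_base below 0.008 m and angle between each of liner, liner_lid's own z axis and vertical below 0.1 rad and z of liner in the frame of canister_base between 0.012 and 0.021 m and horizontal distance between liner_lid and liner below 0.006 m and z of liner_lid in the frame of liner between 0.066 and 0.073 m and horizontal distance between each of coupling_0, coupling_1, coupling_2, coupling_3, coupling_4 and liner below 0.03 m and z of coupling_0 in the frame of liner between -0.002 and 0.068 m and z of coupling_1 in the frame of liner between -0.002 and 0.068 m and z of coupling_2 in the frame of liner between -0.002 and 0.068 m and z of coupling_3 in the frame of liner between -0.002 and 0.068 m and z of coupling_4 in the frame of liner between -0.002 and 0.068 m and angle between the x axis of cover and the x axis of canister_base, either way round below 0.2 rad and horizontal distance between cover and canister_base below 0.006 m and z of cover in the frame of canister_base between 0.012 and 0.021 m and linear speed of each of canister_base, cover below 0.02 m/s); the robot touches nothing.
It fails at once if the canister is dropped or pressed on the scale (over 60 N) (contact force between canister_base and scale above 60 N).
It fails at once if the canister base is tipped over (angle between canister_base's own z axis and vertical above 0.6 rad).
It fails at once if a bystander (pink tin, tape measure, marker, jar or spool) is moved by more than 30 mm (distance of any of pink_tin, tape_measure, marker_black, screw_jar, spool_copper from where it was at the start of the episode above 0.03 m).
Of coupling_0, coupling_1, coupling_2, coupling_3, coupling_4 only 3 to 5 are there at a start; the rules pass over those that are not, and their reading is None.
At some moment in a run one of coupling_0, coupling_1, coupling_2, coupling_3, coupling_4, canister_base, liner, liner_lid, cover may be knocked a few centimetres aside while the robot is not near it.
It also fails if it takes over 208 s, if anything falls off the work surface, if the arm or the gripper's body presses on something with over 40 N, if the wrist force passes 120 N, or if a joint passes its speed limit or range.

## Working session

There is one attempt and no reset: what is moved stays moved. The work goes in short steps, Python scripts to look and compute and a tool call to move; the robot and the scene stay as the last step left them, time stands still between calls to the robot, and variables do not carry over. Pictures are saved under pics/ and viewed, about 12 in all and at most 16, crops included, and the job is handed in when it is done.

Besides the shell and the picture viewer there is one more tool, called after ">>>" as name(argument=value, ...), one argument or row to a line, values as JSON. drive_tool: Moves the arm, as the interface text tells. Its arguments: {"type":"object","properties":{"plan":{"type":"array","items":{"type":"array","items":{"type":"number"}}},"newtons":{"type":"number"}},"required":["plan"]}

```bash
ls; mkdir -p pics
cat > h.py <<'E'
from rig import *
import numpy as np, cv2
from scipy.spatial.transform import Rotation as R
def ray(cam,px):
    c=get_calibration(cam)
    K=np.array([[c["fx"],0,c["cx"]],[0,c["fy"],c["cy"]],[0,0,1.]])
    u=cv2.undistortPoints(np.array([[px]],float),K,np.array(c["D"],float))[0,0]
    Rm=np.array(c["rotation"],float)
    if Rm.shape!=(3,3): Rm=R.from_quat(Rm.ravel()).as_matrix()
    return np.array(c["origin"],float),Rm@np.array([u[0],u[1],1.])
def onz(cam,px,z):
    o,d=ray(cam,px); return (o+d*(z-o[2])/d[2])
def proj(cam,P):
    c=get_calibration(cam)
    K=np.array([[c["fx"],0,c["cx"]],[0,c["fy"],c["cy"]],[0,0,1.]])
    Rm=np.array(c["rotation"],float)
    if Rm.shape!=(3,3): Rm=R.from_quat(Rm.ravel()).as_matrix()
    P=np.atleast_2d(P)
    rv=cv2.Rodrigues(Rm.T)[0]
    return cv2.projectPoints(P.astype(float),rv,-Rm.T@np.array(c["origin"],float),K,np.array(c["D"],float))[0][:,0]
def snap(cam,name=None):
    im=camera(cam)
    if name: cv2.imwrite("pics/"+name+".png",im)
    return im
def st():
    o=get_obs(); print("t",round(o["time"],2),"p",np.round(o["position"],4),"rot",np.round(R.from_quat(o["tool_rot"]).as_matrix(),3).tolist(),"f",np.round(o["ft_force"],1),"w",round(o["grip_width"],4),"q",np.round(o["q"],2))
def go(dst,yaw=None):
    """tool-frame shift in mm to world TCP point dst; yaw= world angle wanted for the tool z (jaw) axis in deg; prints"""
    o=get_obs(); M=R.from_quat(o["tool_rot"]).as_matrix()
    print("shift",np.round(M.T@(np.array(dst)-o["position"])*1000,1))
    if yaw is not None:
        a=np.degrees(np.arctan2(M[1,2],M[0,2])); d=(yaw-a+90)%180-90
        print("yaw now",round(a,1),"turn world z",round(d,1),"-> tool y rot",round(d*(M.T@[0,0,1])[1],1))
E
python3 - <<'E'
from h import *
st()
for c in("scene","top"):
    k=get_calibration(c); print(c,k)
    snap(c,c+"0")
for n in "nest canister_base lug liner liner_lid cover handle ledge coupling_0 scale pan foot_corner0 pink_tin tape_measure marker_black screw_jar spool_copper".split():
  for c in("top","scene"):
    r=mark_of(c,n)
    print(n,c,[(round(x["conf"],2),np.round(x["location"],1).tolist(),np.round(onz(c,x["location"],{'pan':.052,'handle':.114,'lug':.03}.get(n,0))[:2],3).tolist()) for x in r[:7]])
E
```

```text
pics
t 0.0 p [0.2079 0.5886 0.1988] rot [[0.943, -0.001, 0.333], [-0.333, -0.002, 0.943], [-0.0, -1.0, -0.002]] f [0.6 0.1 0.6] w 0.0868 q [ 1.05  0.53  1.43  0.    1.18 -0.18]
scene {'fx': 489.3483191189958, 'fy': 489.3483191189958, 'cx': 321.932180578379, 'cy': 194.4908354696518, 'D': array([-0.11654311,  0.        ,  0.        ,  0.        ,  0.        ]), 'origin': array([-0.01679632, -0.53795989,  1.03189626]), 'rotation': array([ 0.86179316, -0.37522976,  0.14286867, -0.310006  ])}
top {'fx': 404.4856501649818, 'fy': 404.4856501649818, 'cx': 328.8961426527636, 'cy': 196.0951711760164, 'D': array([-0.09851758,  0.        ,  0.        ,  0.        ,  0.        ]), 'origin': array([ 0.47658777, -0.03948438,  1.19936116]), 'rotation': array([-0.69756484,  0.71542794, -0.02631809,  0.02955517])}
nest top [(0.58, [210.6, 164.7], [0.676, 0.32])]
nest scene []
canister_base top [(0.65, [371.6, 247.8], [0.415, -0.157])]
canister_base scene [(0.69, [324.5, 256.1], [0.485, -0.104]), (0.64, [321.3, 282.1], [0.425, -0.148])]
lug top []
lug scene [(0.6, [311.0, 269.1], [0.421, -0.118]), (0.4
[... 2021 characters left out ...]
6.4, 150.4], [0.701, 0.208])]
tape_measure top [(0.94, [245.5, 154.8], [0.703, 0.213])]
tape_measure scene [(0.91, [297.9, 150.7], [0.703, 0.204])]
marker_black top [(0.57, [351.2, 264.6], [0.368, -0.096]), (0.5, [441.8, 151.6], [0.698, -0.38]), (0.45, [385.0, 175.5], [0.629, -0.204])]
marker_black scene [(0.71, [466.6, 266.1], [0.704, -0.383])]
screw_jar top [(0.77, [212.4, 183.1], [0.62, 0.315]), (0.59, [211.4, 164.0], [0.678, 0.318])]
screw_jar scene [(0.98, [250.7, 147.7], [0.616, 0.315])]
spool_copper top [(0.86, [409.7, 131.6], [0.761, -0.285]), (0.43, [371.8, 243.8], [0.427, -0.158]), (0.39, [350.5, 264.5], [0.368, -0.094])]
spool_copper scene [(0.61, [445.3, 231.6], [0.756, -0.284])]
```

```bash
python3 -c "
import cv2
a=cv2.imread('pics/top0.png');cv2.imwrite('pics/v1.png',cv2.resize(a[100:300,190:480],None,fx=2.75,fy=2.75,interpolation=3))
a=cv2.imread('pics/scene0.png');cv2.imwrite('pics/v2.png',cv2.resize(a[115:375,180:500],None,fx=2.3,fy=2.3,interpolation=3))"
```

```text
(no output)
```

View pics/v1.png

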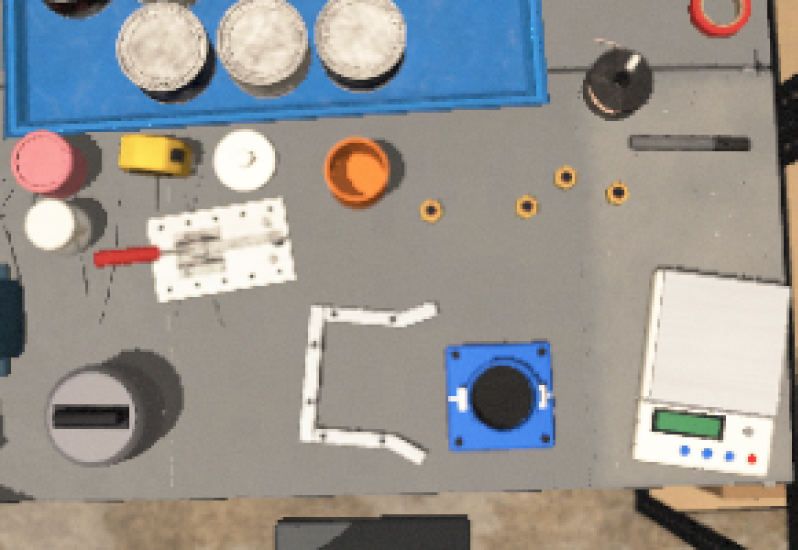

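View pics/v2.png

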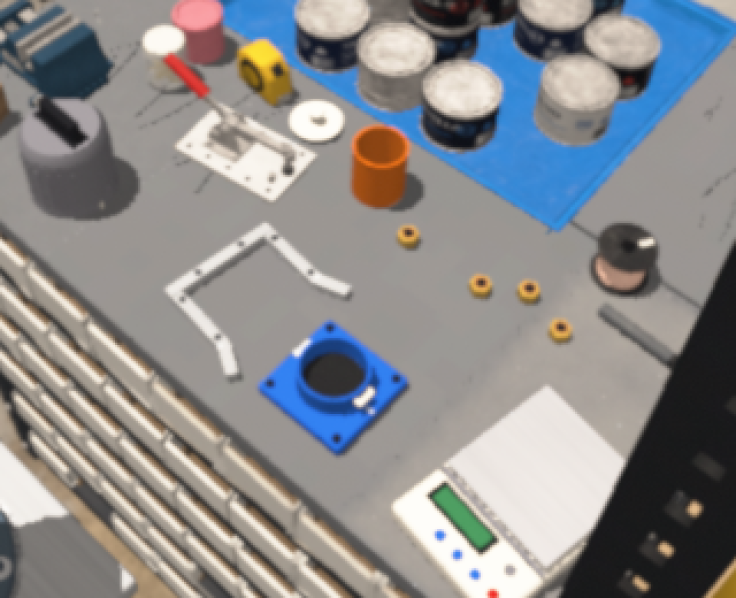

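The top picture shows the base at crop (500,397) facing the nest mouth, with the nest opening towards world -y. Four couplings are at crop (431,210), (526,206), (565,177) and (618,193). The liner, lid, cover and scale are all clear. Next I fit the poses from both cameras.

```bash
cat >> h.py <<'E'
from scipy.optimize import minimize
def mask(im,kind):
    h=cv2.cvtColor(im,cv2.COLOR_BGR2HSV)
    lo,hi={'blue':((105,150,80),(120,255,255)),'orange':((5,170,90),(16,255,255)),'white':((0,0,185),(180,60,255)),'brass':((12,110,110),(28,255,255)),'dark':((0,0,0),(180,255,60))}[kind]
    return cv2.inRange(h,lo,hi)
def tf(pose,P):
    x,y,a=pose;c,s=np.cos(a),np.sin(a);P=np.array(P,float)
    return np.c_[x+c*P[:,0]-s*P[:,1],y+s*P[:,0]+c*P[:,1],P[:,2]]
def fill(cam,polys,shape=(400,640),k=4):
    m=np.zeros((shape[0]*k,shape[1]*k),np.uint8)
    for P in polys:
        p=(proj(cam,P)+.5)*k
        cv2.fillPoly(m,[np.round(p).astype(np.int32)],255)
    return cv2.resize(m,(shape[1],shape[0]),interpolation=cv2.INTER_AREA)/255.
def box(x0,x1,y0,y1,z0,z1):
    f=lambda *v:np.array(v,float)
    c=[[x,y] for x,y in((x0,y0),(x1,y0),(x1,y1),(x0,y1))]
    out=[f(*[p+[z] for p in c]) for z in(z0,z1)]
    for i in range(4):
        a,b=c[i],c[(i+1)%4]; out.append(f(a+[z0],b+[z0],b+[z1],a+[z1]))
    return out
def cyl(r,z0,z1,n=32):
    t=np.linspace(0,2*np.pi,n+1)[:-1]; ci=lambda z:np.c_[r*np.cos(t),r*np.sin(t),0*t+z]
    a,b=ci(z0),ci(z1)
    return [a,b]+[np.array([a[i],a[(i+1)%n],b[(i+1)%n],b[i]]) for i in range(n)]
def fit(ims,parts,kinds,pose0,crop=.12,cams=("top","scene"),rot=True,sub=()):
    """min silhouette mismatch over given cameras"""
    ms={}
    for c in cams:
        m=ims[c] if ims[c].ndim==2 else sum(mask(ims[c],k)>0 for k in kinds)>0
        roi=fill(c,[tf(pose0,p) for p in box(-crop,crop,-crop,crop,0,.02)],k=1)>0
        ms[c]=(m.astype(float)*1 if m.max()<=1 else m/255.)*roi,roi
    def cost(v):
        p=(v[0]*1e-3+pose0[0],v[1]*1e-3+pose0[1],pose0[2]+(np.radians(v[2]) if rot else 0))
        e=0
        for c in cams:
            f=fill(c,[tf(p,q) for q in parts])
            for q in sub: f=f*(1-fill(c,[tf(p,s) for s in q]))
            e+=np.abs(f*ms[c][1]-ms[c][0]).sum()
        return e
    n=3 if rot else 2
    s=np.vstack([np.zeros(n),8*np.eye(n)])
    r=minimize(cost,np.zeros(n),method="Nelder-Mead",options=dict(initial_simplex=s,xatol=.1,fatol=.5,maxiter=160))
    r=minimize(cost,r.x,method="Nelder-Mead",options=dict(initial_simplex=r.x+np.vstack([np.zeros(n),-4*np.eye(n)]),xatol=.1,fatol=.5,maxiter=160))
    v=r.x; tot=sum(ms[c][0].sum() for c in cams)
    return np.array([pose0[0]+v[0]*1e-3,pose0[1]+v[1]*1e-3,pose0[2]+(np.radians(v[2]) if rot else 0)]),round(r.fun/tot,3)
FOOT=box(-.056,.056,-.056,.056,0,.016)
NEST=box(.056,.07,-.072,.072,0,.014)+box(-.03,.056,.0578,.072,0,.014)+box(-.03,.056,-.072,-.0578,0,.014)
LIN=cyl(.0322,0,.074)
E
python3 - <<'E'
from h import *
ims={c:cv2.imread(f"pics/{c}0.png") for c in("top","scene")}
def sh(n,r): print(n,np.round(r[0][:2],4),"yaw",round(np.degrees(r[0][2]),1),"res",r[1])
for cams in(("top",),("scene",),("top","scene")):
    print(cams)
    sh("base",fit(ims,FOOT+cyl(.0385,.016,.044),["blue","white","dark"],(.42,-.157,1.57),.075,cams))
    sh("nest",fit(ims,NEST+box(-.06,-.03,.06,.08,0,.014)+box(-.06,-.03,-.08,-.06,0,.014),["white"],(.43,.03,1.57),.1,cams))
    sh("liner",fit(ims,LIN,["orange"],(.667,-.012,0),.06,cams,rot=False))
    sh("lid",fit(ims,cyl(.033,.003,.009)+cyl(.009,.009,.024),["white"],(.687,.11,0),.045,cams,rot=False))
    sh("scale",fit(ims,box(-.136,.07,-.073,.073,0,.045)+box(-.068,.068,-.068,.068,.045,.052),["white"],(.479,-.384,0),.16,cams))
    for p in((.626,-.079),(.628,-.191),(.658,-.238),(.647,-.285)):
        sh("coup",fit(ims,cyl(.012,0,.016),["brass","dark"],p+(0,),.03,cams,rot=False))
E
```

```text
('top',)Traceback (most recent call last):
  File "<stdin>", line 6, in <module>
  File "h.py", line 77, in fit
    r=minimize(cost,r.x,method="Nelder-Mead",options=dict(initial_simplex=r.x+np.vstack([np.zeros(n),-4*np.eye(n)]),xatol=.1,fatol=.5,maxiter=160))
    res = _minimize_neldermead(fun, x0, args, callback, bounds=bounds,
                               **options)
    fxr = func(xr)
    fx = function(np.copy(x), *(wrapper_args + args))
  File "h.py", line 70, in cost
    f=fill(c,[tf(p,q) for q in parts])
  File "h.py", line 45, in fill
    p=(proj(cam,P)+.5)*k
       ~~~~^^^^^^^
  File "h.py", line 14, in proj
    c=get_calibration(cam)
ValueError: time passes only in moves, steps and waits
```

```bash
python3 - <<'E'
s=open('h.py').read()
s=s.replace("def ray(","""import json,os
if not os.path.exists("cal.json"):
    json.dump({n:{k:(v if isinstance(v,float) else np.array(v).tolist()) for k,v in get_calibration(n).items()} for n in("top","scene")},open("cal.json","w"))
CAL=json.load(open("cal.json"))
def ray(""",1).replace("c=get_calibration(cam)","c=CAL[cam]")
open('h.py','w').write(s)
E
cat > fit0.py <<'E'
from h import *
ims={c:cv2.imread(f"pics/{c}0.png") for c in("top","scene")}
def sh(n,r): print(n,np.round(r[0][:2],4),"yaw",round(np.degrees(r[0][2]),1),"res",r[1])
for cams in(("top",),("scene",),("top","scene")):
    print(cams)
    sh("base",fit(ims,FOOT+cyl(.0385,.016,.044),["blue","white","dark"],(.42,-.157,1.57),.075,cams))
    sh("nest",fit(ims,NEST+box(-.06,-.03,.06,.08,0,.014)+box(-.06,-.03,-.08,-.06,0,.014),["white"],(.43,.03,1.57),.1,cams))
    sh("liner",fit(ims,LIN,["orange"],(.667,-.012,0),.06,cams,rot=False))
    sh("lid",fit(ims,cyl(.033,.003,.009)+cyl(.009,.009,.024),["white"],(.687,.11,0),.045,cams,rot=False))
    sh("scale",fit(ims,box(-.136,.07,-.073,.073,0,.045)+box(-.068,.068,-.068,.068,.045,.052),["white"],(.479,-.384,0),.16,cams))
    for p in((.626,-.079),(.628,-.191),(.658,-.238),(.647,-.285)):
        sh("coup",fit(ims,cyl(.012,0,.016),["brass","dark"],p+(0,),.03,cams,rot=False))
E
time python3 fit0.py
```

```text
('top',)
base [ 0.4282 -0.1562] yaw 90.6 res 0.128
nest [ 0.4504 -0.018 ] yaw 83.5 res 0.212
liner [ 0.6664 -0.0105] yaw 0.0 res 0.107
lid [0.6904 0.1135] yaw 0.0 res 0.175
scale [ 0.48   -0.3846] yaw -9.3 res 0.215
coup [ 0.6289 -0.0882] yaw 0.0 res 0.347
coup [ 0.6313 -0.1922] yaw 0.0 res 0.45
coup [ 0.662  -0.2344] yaw 0.0 res 0.365
coup [ 0.6438 -0.2904] yaw 0.0 res 0.422
('scene',)
base [ 0.4292 -0.1542] yaw 90.8 res 0.179
nest [ 0.4521 -0.0172] yaw 82.8 res 0.47
liner [ 0.6689 -0.0074] yaw 0.0 res 0.07
lid [0.6912 0.1153] yaw 0.0 res 0.237
scale [ 0.4844 -0.3782] yaw -5.6 res 0.286
coup [ 0.6276 -0.0876] yaw 0.0 res 0.387
coup [ 0.6305 -0.1904] yaw 0.0 res 0.41
coup [ 0.6597 -0.2349] yaw 0.0 res 0.439
coup [ 0.6438 -0.2898] yaw 0.0 res 0.45
('top', 'scene')
base [ 0.4283 -0.155 ] yaw 89.4 res 0.161
nest [ 0.4507 -0.0176] yaw 82.9 res 0.359
liner [ 0.6678 -0.0095] yaw 0.0 res 0.09
lid [0.6912 0.114 ] yaw 0.0 res 0.214
scale [ 0.4802 -0.3813] yaw -7.5 res 0.266
coup [ 0.6286 -0.0875] yaw 0.0 res 0.372
coup [ 0.6303 -0.1913] yaw 0.0 res 0.446
coup [ 0.662  -0.2343] yaw 0.0 res 0.409
coup [ 0.6438 -0.2906] yaw 0.0 res 0.439
real	1m10.654s
user	0m48.908s
sys	0m26.994s
```

```bash
cat >> h.py <<'E'
def overlay(img,cam,items,fn,x0,y0,x1,y1,k):
    a=cv2.resize(img[y0:y1,x0:x1],None,fx=k,fy=k,interpolation=3)
    for parts,pose in items:
        for q in parts:
            p=(proj(cam,tf(pose,q))+.5-[x0,y0])*k
            cv2.polylines(a,[np.round(p*4).astype(np.int32)],True,(255,0,255),1,cv2.LINE_AA,2)
    cv2.imwrite(fn,a); return a
E
python3 - <<'E'
from h import *
r=np.radians
its=[(FOOT[:2],(.4285,-.1552,r(90.3))),(NEST[1::6],(.4507,-.0176,r(83.3))),(box(-.136,.07,-.073,.073,0,.045)[1:2]+box(-.068,.068,-.068,.068,0,.052)[1:2],(.480,-.382,r(-7.5)))]
a=overlay(cv2.imread("pics/top0.png"),"top",its,"pics/o1.png",295,190,485,275,4)
b=overlay(cv2.imread("pics/scene0.png"),"scene",its,"pics/o2.png",245,205,465,385,2)
h=np.zeros((a.shape[0]+240,800,3),np.uint8);h[:a.shape[0],:a.shape[1]]=a
h[a.shape[0]:,:440]=b[:240,:440]; cv2.imwrite("pics/v3.png",h); print(h.shape)
E
```

```text
(580, 800, 3)
```

View pics/v3.png

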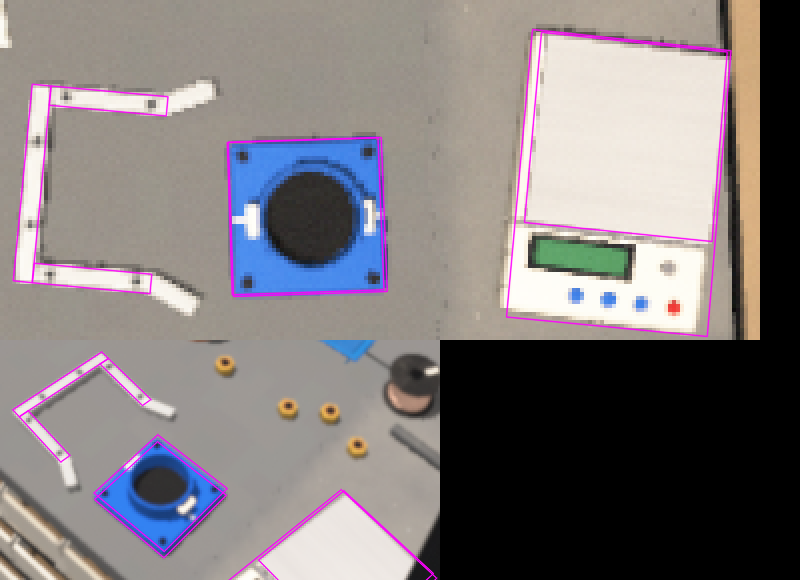

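```bash
cat >> h.py <<'E'
def Rd(yaw):
    a=np.radians(yaw); c,s=np.cos(a),np.sin(a)
    return np.array([[s,0,c],[-c,0,s],[0,-1,0.]])
CF="cmd.json"
def plan(wps,start=None,save=True):
    """wps: (x,y,z m, yaw deg, open mm, hold rows[, mm/row]); prints calls of <=10 rows"""
    if start is None and os.path.exists(CF): p,M=[np.array(v) for v in json.load(open(CF))]
    else:
        o=get_obs(); p,M=np.array(o["position"]),R.from_quat(o["tool_rot"]).as_matrix()
    seq=[];cp,cR=p,R.from_matrix(M)
    for w in wps:
        t=np.array(w[:3]);tR=R.from_matrix(Rd(w[3])); sp=w[6] if len(w)>6 else 42
        rv=(cR.inv()*tR).as_rotvec()
        if np.linalg.norm(rv)>np.pi/2: tR=R.from_matrix(Rd(w[3]+180)); rv=(cR.inv()*tR).as_rotvec()
        n=int(max(np.ceil(np.linalg.norm(t-cp)*1000/sp),np.ceil(np.degrees(np.linalg.norm(rv))/8)))
        for i in range(1,n+1): seq.append((cp+(t-cp)*i/n,cR*R.from_rotvec(rv*i/n),w[4]))
        seq+=[(t,tR,w[4])]*w[5]; cp,cR=t,tR
    for i in range(0,len(seq),10):
        rows=[]
        for t,r,g in seq[i:i+10]:
            s=np.round(M.T@(t-p)*1000*2)/2; v=np.round((R.from_matrix(M).inv()*r).as_rotvec(degrees=True),1)
            rows.append([float(f"{q:g}")+0. for q in(*s,*v,g)])
        print(json.dumps(rows).replace(".0,",",").replace(".0]","]").replace("-0,","0,").replace(" ",""))
        p=p+M@(np.array(rows[-1][:3])/1000); M=(R.from_matrix(M)*R.from_rotvec(rows[-1][3:6],degrees=True)).as_matrix()
    if save: json.dump([p.tolist(),M.tolist()],open(CF,"w"))
E
python3 - <<'E'
from h import *
plan([(.33,.25,.2,35,87,0),(.4285,-.155,.12,.3,87,0),(.4285,-.155,.022,.3,87,1)])
E
```

```text
[[25.5,0,-31,0,3.9,0,87],[50.5,0,-62,0,7.9,0,87],[76,0,-93,0,11.8,0,87],[101.5,0,-124,0,15.8,0,87],[126.5,0,-155,0,19.7,0,87],[152,0,-186,0,23.7,0,87],[177,0,-217,0,27.6,0,87],[202.5,0,-248.5,0,31.6,0,87],[228,-0.5,-279.5,0,35.5,0,87],[248.5,7,-311,0,38.7,0,87]]
[[36,7.5,-12,0,3.1,0,87],[72,14.5,-23.5,0,6.3,0,87],[108,22,-35.5,0,9.4,0,87],[144,29,-47,0,12.6,0,87],[180,36.5,-59,0,15.8,0,87],[216,43.5,-71,0,18.9,0,87],[252,51,-82.5,0,22.1,0,87],[288,58,-94.5,0,25.2,0,87],[324,65.5,-106.5,0,28.4,0,87],[360,72.5,-118,0,31.5,0,87]]
[[0,33,0,0,0,0,87],[0,65.5,0,0,0,0,87],[0,98,0,0,0,0,87],[0,98,0,0,0,0,87]]
```

>>> drive_tool(
  plan=[
    [25.5, 0, -31, 0, 3.9, 0, 87],
    [50.5, 0, -62, 0, 7.9, 0, 87],
    [76, 0, -93, 0, 11.8, 0, 87],
    [101.5, 0, -124, 0, 15.8, 0, 87],
    [126.5, 0, -155, 0, 19.7, 0, 87],
    [152, 0, -186, 0, 23.7, 0, 87],
    [177, 0, -217, 0, 27.6, 0, 87],
    [202.5, 0, -248.5, 0, 31.6, 0, 87],
    [228, -0.5, -279.5, 0, 35.5, 0, 87],
    [248.5, 7, -311, 0, 38.7, 0, 87],
  ],
)

```text
time: 2.8
position: [0.3409, 0.2121, 0.1937]
tool_rot: [-0.616, 0.343, -0.346, 0.619]
ft_force: [1.4, 0.6, 0.1]
grip_width: 0.0871
```

>>> drive_tool(
  plan=[
    [36, 7.5, -12, 0, 3.1, 0, 87],
    [72, 14.5, -23.5, 0, 6.3, 0, 87],
    [108, 22, -35.5, 0, 9.4, 0, 87],
    [144, 29, -47, 0, 12.6, 0, 87],
    [180, 36.5, -59, 0, 15.8, 0, 87],
    [216, 43.5, -71, 0, 18.9, 0, 87],
    [252, 51, -82.5, 0, 22.1, 0, 87],
    [288, 58, -94.5, 0, 25.2, 0, 87],
    [324, 65.5, -106.5, 0, 28.4, 0, 87],
    [360, 72.5, -118, 0, 31.5, 0, 87],
  ],
)

```text
time: 3.8
position: [0.4289, -0.1567, 0.1201]
tool_rot: [-0.501, 0.499, -0.499, 0.501]
ft_force: [0.4, -0.5, -0.1]
grip_width: 0.0872
```

Run:
```python
from h import *
st(); print(json.load(open(CF)))
snap("top","t1");
print(mark_of("top","canister_base")[:1])
```

```text
t 3.8 p [ 0.4289 -0.1567  0.1201] rot [[0.003, 0.001, 1.0], [-1.0, -0.0, 0.003], [0.0, -1.0, 0.001]] f [ 0.4 -0.5 -0.1] w 0.0872 q [-0.6   0.44  1.93  0.    0.78 -0.6 ]
[[0.42855493052076626, -0.1548764269875764, 0.02223863093880743], [[0.005785074345760449, 3.1434685129005935e-05, 0.9999832658233212], [-0.9999832662792428, 8.91764433536002e-06, 0.005785074068070051], [-8.735643124091474e-06, -0.9999999994661684, 3.148574834521689e-05]]]
[{'location': [370.8, 243.0], 'conf': 0.83}]
```

>>> drive_tool(
  plan=[
    [0, 33, 0, 0, 0, 0, 87],
    [0, 65.5, 0, 0, 0, 0, 87],
    [0, 98, 0, 0, 0, 0, 87],
    [0, 98, 0, 0, 0, 0, 70],
    [0, 98, 0, 0, 0, 0, 70],
    [0, 98, 0, 0, 0, 0, 70],
    [0, 98, 0, 0, 0, 0, 70],
    [0, 98, 0, 0, 0, 0, 70],
  ],
  newtons=20,
)

```text
time: 4.7
position: [0.4294, -0.1553, 0.0236]
tool_rot: [-0.501, 0.497, -0.5, 0.502]
ft_force: [0.1, 0.1, 0.6]
grip_width: 0.0703
```

Run:
```python
from h import *
st()
ux,uy=np.cos(np.radians(83.3)),np.sin(np.radians(83.3))
N=lambda s:(.4507+s*ux,-.0176+s*uy,.022,-6.7,70)
plan([N(-.139)+(1,),N(-.02)+(0,20),N(.003)+(2,5)])
```

```text
t 4.7 p [ 0.4294 -0.1553  0.0236] rot [[0.006, 0.002, 1.0], [-1.0, -0.002, 0.006], [0.002, -1.0, 0.002]] f [0.1 0.1 0.6] w 0.0703 q [-0.59  0.63  1.99 -0.    0.51 -0.6 ]
[[1,0,6,0,7,0,70],[1,0,6,0,7,0,70],[-19,0,8.5,0,7,0,70],[-38.5,0,11,0,7,0,70],[-58,0,13,0,7,0,70],[-78,0,15.5,0,7,0,70],[-97.5,0,18,0,7,0,70],[-117.5,0,20.5,0,7,0,70],[-122,0,21,0,7,0,70],[-126.5,0,21.5,0,7,0,70]]
[[-4.5,0,0,0,0,0,70],[-9,0,0,0,0,0,70],[-13.5,0,0,0,0,0,70],[-13.5,0,0,0,0,0,70],[-13.5,0,0,0,0,0,70]]
```

Run:
```python
from h import *
a=snap("top","t2");b=snap("scene","s2")
A=cv2.resize(a[180:290,280:440],None,fx=3.5,fy=3.5);B=cv2.resize(b[200:360,210:430],None,fx=2.55,fy=2.55)[:,:560]
cv2.imwrite("pics/v4.png",np.vstack([A,B])[:600])
```

```text
(no output)
```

View pics/v4.png

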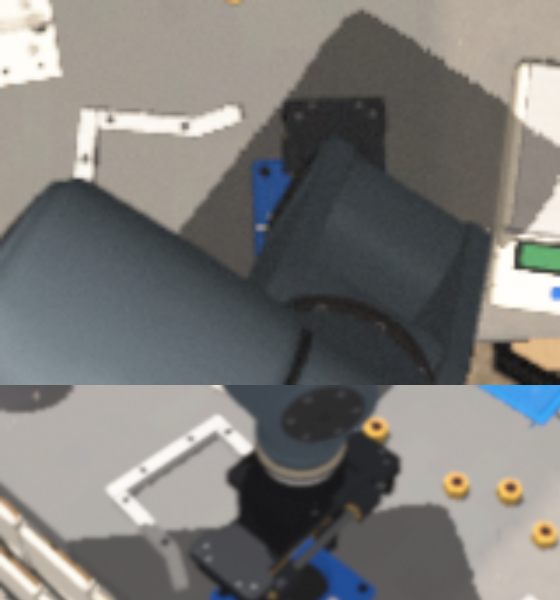

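>>> drive_tool(
  plan=[
    [0, 0, 0, 0, 0, 0, 60],
    [0, 0, 0, 0, 0, 0, 60],
    [0, 0, 0, 0, 0, 0, 60],
  ],
  newtons=10,
)

```text
time: 5.1
position: [0.4285, -0.1549, 0.0223]
tool_rot: [-0.501, 0.499, -0.499, 0.501]
ft_force: [0.3, -0.3, -0.2]
grip_width: 0.061
```

Run:
```python
from h import *
st(); print(np.round(get_obs()["moment"],2))
```

```text
t 5.1 p [ 0.4285 -0.1549  0.0223] rot [[0.006, 0.0, 1.0], [-1.0, -0.0, 0.006], [0.0, -1.0, 0.0]] f [ 0.3 -0.3 -0.2] w 0.061 q [-0.59  0.63  1.99  0.    0.51 -0.6 ]
[-0.04  0.06  0.01]
```

Run:
```python
from h import *
p=(.4285,-.1552,np.radians(90.3))
a=cv2.imread("pics/t1.png");b=cv2.imread("pics/s2.png")
fing=box(-.0585,.0585,-.0095,.0095,.0,.05)
A=overlay(a,"top",[(FOOT[:2]+cyl(.0385,0,.044)[1:2],p)],"pics/x.png",300,180,440,290,4)
B=overlay(b,"scene",[(FOOT[:2]+cyl(.0385,0,.044)[1:2],p)],"pics/x.png",265,225,405,340,4)
cv2.imwrite("pics/v5.png",cv2.resize(np.hstack([A[:440,:400],B[:440,:400]]),None,fx=1,fy=1))
```

```text
(no output)
```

View pics/v5.png

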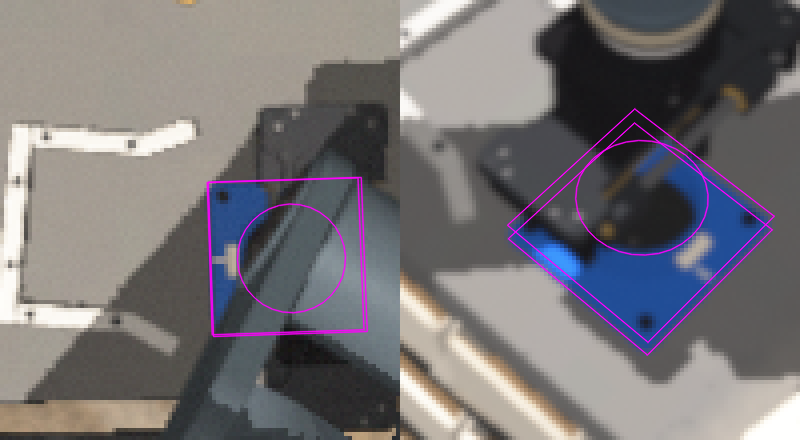

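Run:
```python
from h import *
b=snap("scene","s3")
p=(.4285,-.1549,0)
L=box(-.034,-.0305,-.0095,.0095,.022,.06);Rr=box(.0305,.034,-.0095,.0095,.022,.06)
B=overlay(b,"scene",[(L[:1]+Rr[:1],p),(cyl(.0385,0,.044)[1:2],p)],"pics/v6.png",285,225,385,300,8)
```

```text
(no output)
```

View pics/v6.png

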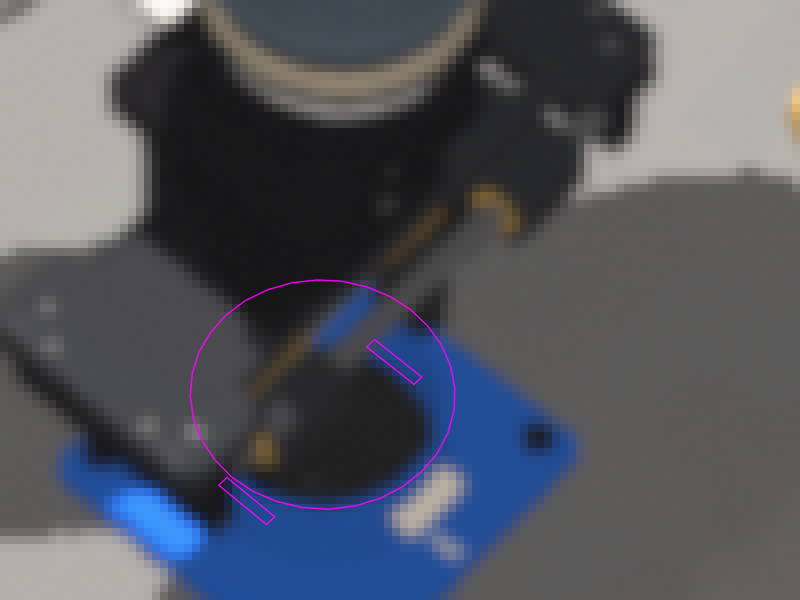

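```bash
rm -f cmd.json
python3 - <<'E'
from h import *
for px in([318.1,283.1],[328.7,270]):
  for z in(.02,.03,.04,.05): print(px,z,np.round(onz("scene",px,z),3))
plan([(.4285,-.155,.14,.3,60,0)])
E
```

```text
[318.1, 283.1] 0.02 [ 0.409 -0.152  0.02 ]
[318.1, 283.1] 0.03 [ 0.405 -0.156  0.03 ]
[318.1, 283.1] 0.04 [ 0.401 -0.159  0.04 ]
[318.1, 283.1] 0.05 [ 0.397 -0.163  0.05 ]
[328.7, 270] 0.02 [ 0.453 -0.146  0.02 ]
[328.7, 270] 0.03 [ 0.448 -0.15   0.03 ]
[328.7, 270] 0.04 [ 0.444 -0.154  0.04 ]
[328.7, 270] 0.05 [ 0.439 -0.158  0.05 ]
[[0,-39.5,0,0,0,0,60],[0,-78.5,0,0,0,0,60],[0,-118,0,0,0,0,60]]
```

>>> drive_tool(
  plan=[
    [0, -39.5, 0, 0, 0, 0, 60],
    [0, -78.5, 0, 0, 0, 0, 60],
    [0, -118, 0, 0, 0, 0, 60],
  ],
)

```text
time: 5.45
position: [0.4279, -0.1545, 0.141]
tool_rot: [0.502, -0.499, 0.498, -0.501]
ft_force: [1.0, -0.2, -0.2]
grip_width: 0.06
```

Run:
```python
from h import *
plan([(.4245,-.2411,.09,-6.7,60,0),(.4245,-.2411,.012,-6.7,60,2)])
```

```text
[[28.5,16.5,-1.5,0,2.3,0,60],[57.5,33.5,-3,0,4.7,0,60],[86,50,-4.5,0,7,0,60],[86,89,-4.5,0,7,0,60],[86,128,-4.5,0,7,0,60],[86,128,-4.5,0,7,0,60],[86,128,-4.5,0,7,0,60]]
```

>>> drive_tool(
  plan=[
    [28.5, 16.5, -1.5, 0, 2.3, 0, 60],
    [57.5, 33.5, -3, 0, 4.7, 0, 60],
    [86, 50, -4.5, 0, 7, 0, 60],
    [86, 89, -4.5, 0, 7, 0, 60],
    [86, 128, -4.5, 0, 7, 0, 60],
    [86, 128, -4.5, 0, 7, 0, 60],
    [86, 128, -4.5, 0, 7, 0, 60],
  ],
)

```text
time: 6.15
position: [0.4239, -0.2403, 0.0119]
tool_rot: [-0.47, 0.529, -0.527, 0.47]
ft_force: [0.2, -0.2, 0.6]
grip_width: 0.06
```

Run:
```python
from h import *
st()
b=snap("scene","s4")
p=(.4245,-.2411,np.radians(-6.7))
L=box(-.045,-.030,-.0095,.0095,.012,.03);Rr=box(.030,.045,-.0095,.0095,.012,.03)
overlay(b,"scene",[(L[:2]+Rr[:2],p)],"pics/v7.png",300,240,400,315,8)
```

```text
t 6.15 p [ 0.4239 -0.2403  0.0119] rot [[-0.116, -0.002, 0.993], [-0.993, 0.002, -0.116], [-0.002, -1.0, -0.002]] f [ 0.2 -0.2  0.6] w 0.06 q [-0.75  0.67  1.92  0.    0.55 -0.63]
```

View pics/v7.png

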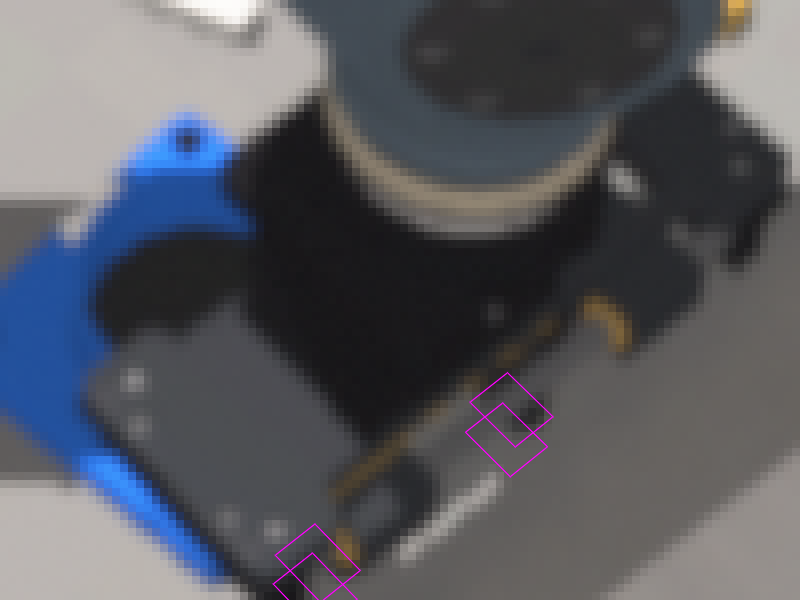

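>>> drive_tool(
  plan=[
    [0, 4, 0, 0, 0, 0, 60],
    [0, 8, 0, 0, 0, 0, 60],
    [0, 9, 0, 0, 0, 0, 60],
  ],
)

```text
time: 6.5
position: [0.4251, -0.2412, 0.0042]
tool_rot: [0.47, -0.527, 0.529, -0.47]
ft_force: [-1.2, 0.3, 0.2]
grip_width: 0.0602
```

>>> drive_tool(
  plan=[
    [0, 1, 0, 0, 0, 0, 60],
    [0, 2, 0, 0, 0, 0, 60],
    [0, 3, 0, 0, 0, 0, 60],
  ],
)

```text
time: 6.8
position: [0.4246, -0.2409, 0.0003]
tool_rot: [0.47, -0.528, 0.528, -0.47]
ft_force: [-0.4, 0.7, 0.7]
grip_width: 0.06
```

>>> drive_tool(
  plan=[
    [0, 1.5, 0, 0, 0, 0, 60],
    [0, 3, 0, 0, 0, 0, 60],
    [0, 4, 0, 0, 0, 0, 60],
  ],
)

```text
time: 7.1
position: [0.4244, -0.2409, -0.004]
tool_rot: [-0.47, 0.528, -0.528, 0.47]
ft_force: [0.8, 0.4, -0.8]
grip_width: 0.0599
```

>>> drive_tool(
  plan=[
    [0, 1.5, 0, 0, 0, 0, 60],
    [0, 3, 0, 0, 0, 0, 60],
    [0, 4, 0, 0, 0, 0, 60],
  ],
)

```text
time: 7.4
position: [0.4245, -0.2409, -0.0079]
tool_rot: [-0.47, 0.528, -0.528, 0.47]
ft_force: [-0.9, 1.1, 1.2]
grip_width: 0.0597
```

>>> drive_tool(
  plan=[
    [0, 1.5, 0, 0, 0, 0, 60],
    [0, 3, 0, 0, 0, 0, 60],
    [0, 4, 0, 0, 0, 0, 60],
  ],
)

```text
time: 7.7
position: [0.4245, -0.2409, -0.0119]
tool_rot: [-0.47, 0.528, -0.528, 0.47]
ft_force: [-0.2, -0.1, -0.1]
grip_width: 0.0603
```

>>> drive_tool(
  plan=[
    [0, 1, 0, 0, 0, 0, 60],
    [0, 2, 0, 0, 0, 0, 60],
    [0, 3, 0, 0, 0, 0, 60],
  ],
)

```text
time: 8.0
position: [0.4246, -0.2409, -0.0148]
tool_rot: [0.47, -0.528, 0.528, -0.47]
ft_force: [0.2, -0.7, -0.2]
grip_width: 0.0599
```

>>> drive_tool(
  plan=[
    [0, 1, 0, 0, 0, 0, 60],
    [0, 2, 0, 0, 0, 0, 60],
    [0, 2, 0, 0, 0, 0, 60],
  ],
)

```text
time: 8.3
position: [0.4245, -0.2409, -0.0169]
tool_rot: [-0.47, 0.528, -0.528, 0.47]
ft_force: [-0.4, 0.9, 0.7]
grip_width: 0.0599
```

>>> drive_tool(
  plan=[
    [0, 1, 0, 0, 0, 0, 60],
    [0, 2, 0, 0, 0, 0, 60],
    [0, 2, 0, 0, 0, 0, 60],
  ],
)

```text
time: 8.6
position: [0.4245, -0.2408, -0.0189]
tool_rot: [-0.47, 0.528, -0.528, 0.47]
ft_force: [-0.4, -0.3, 1.1]
grip_width: 0.06
```

Run:
```python
from h import *
st()
b=snap("scene","s5");a=snap("top","t5")
B=cv2.resize(b[235:320,290:400],None,fx=5,fy=5,interpolation=3);A=cv2.resize(a[180:290,340:440],None,fx=3,fy=3,interpolation=3)
h=np.zeros((425,800,3),np.uint8);h[:425,:550]=B;h[:330,550:800]=A[:,:250];cv2.imwrite("pics/v8.png",h)
```

```text
t 8.6 p [ 0.4245 -0.2408 -0.0189] rot [[-0.116, -0.0, 0.993], [-0.993, 0.0, -0.116], [-0.0, -1.0, -0.0]] f [-0.4 -0.3  1.1] w 0.06 q [-0.75  0.74  1.92  0.    0.48 -0.63]
```

View pics/v8.png

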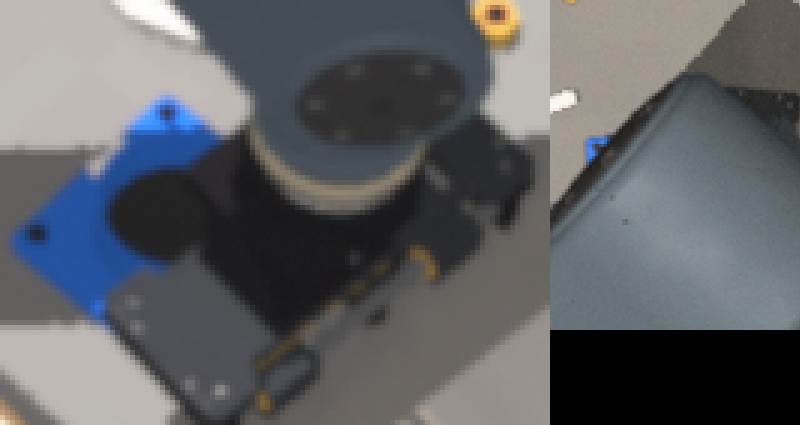

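Run:
```python
from h import *
M=Rd(-6.7)
for px in([365.2,298.6],[343,316]):
  for z in(0,.005,.01,.02,.03):
    w=onz("scene",px,z); print(px,z,np.round(w,3),"tool",np.round(M.T@(w-[.4245,-.2408,-.0189])*1000,0))
```

```text
[365.2, 298.6] 0 [ 0.463 -0.253  0.   ] tool [  8. -19.  39.]
[365.2, 298.6] 0.005 [ 0.46  -0.255  0.005] tool [ 10. -24.  37.]
[365.2, 298.6] 0.01 [ 0.458 -0.256  0.01 ] tool [ 11. -29.  35.]
[365.2, 298.6] 0.02 [ 0.453 -0.259  0.02 ] tool [ 15. -39.  31.]
[365.2, 298.6] 0.03 [ 0.449 -0.262  0.03 ] tool [ 18. -49.  27.]
[343, 316] 0 [ 0.394 -0.245  0.   ] tool [  7. -19. -30.]
[343, 316] 0.005 [ 0.392 -0.246  0.005] tool [  9. -24. -32.]
[343, 316] 0.01 [ 0.39  -0.247  0.01 ] tool [ 11. -29. -34.]
[343, 316] 0.02 [ 0.386 -0.25   0.02 ] tool [ 14. -39. -37.]
[343, 316] 0.03 [ 0.382 -0.253  0.03 ] tool [ 17. -49. -41.]
```

>>> drive_tool(
  plan=[
    [-16, 0, 0, 0, 0, 0, 60],
    [-22, 0, 0, 0, 0, 0, 60],
    [-30, 0, 0, 0, 0, 0, 60],
    [-40, 0, 0, 0, 0, 0, 60],
    [-50, 0, 0, 0, 0, 0, 60],
    [-60, 0, 0, 0, 0, 0, 60],
    [-70, 0, 0, 0, 0, 0, 60],
    [-80, 0, 0, 0, 0, 0, 60],
    [-90, 0, 0, 0, 0, 0, 60],
    [-100, 0, 0, 0, 0, 0, 60],
  ],
)

```text
time: 9.7
position: [0.4364, -0.1409, -0.0187]
tool_rot: [0.47, -0.528, 0.528, -0.47]
ft_force: [0.2, -2.2, 0.4]
grip_width: 0.0601
```

Run:
```python
from h import *
import rig; print([n for n in dir(rig) if n[0]!='_'][:40], list(get_obs()))
st()
a={"top":snap("top","t6"),"scene":snap("scene","s6")}
for cams in(("top",),("scene",)):
    print(fit(a,FOOT+cyl(.0385,.016,.044),["blue"],(.444,-.075,np.radians(83.3)),.08,cams))
```

```text
['Unreachable', 'camera', 'get_calibration', 'get_obs', 'hand_in', 'mark_of', 'pinch_z', 'spot_in'] ['time', 'q', 'joint_velocities', 'joint_torque', 'position', 'tool_rot', 'ft_force', 'moment', 'grip_width']
t 9.7 p [ 0.4364 -0.1409 -0.0187] rot [[-0.116, 0.0, 0.993], [-0.993, -0.0, -0.116], [0.0, -1.0, 0.0]] f [ 0.2 -2.2  0.4] w 0.0601 q [-0.56  0.73  2.   -0.    0.42 -0.44]
(array([ 0.45609999, -0.07291639,  1.45364417]), np.float64(56.289))
(array([ 0.44522222, -0.06879012,  1.40710168]), np.float64(7.146))
```

>>> drive_tool(
  plan=[
    [-10, 0, 0, 0, 0, 0, 60],
    [-20, 0, 0, 0, 0, 0, 60],
    [-30, 0, 0, 0, 0, 0, 60],
    [-40, 0, 0, 0, 0, 0, 60],
    [-48, 0, 0, 0, 0, 0, 60],
    [-53, 0, 0, 0, 0, 0, 60],
    [-56, 0, 0, 0, 0, 0, 60],
  ],
)

```text
time: 10.5
position: [0.443, -0.0858, -0.0187]
tool_rot: [0.471, -0.527, 0.528, -0.471]
ft_force: [-2.4, -10.7, 0.4]
grip_width: 0.0599
```

>>> drive_tool(
  plan=[
    [-1, 0, 0, 0, 0, 0, 60],
    [-2, 0, 0, 0, 0, 0, 60],
    [-2, 0, 0, 0, 0, 0, 60],
  ],
)

```text
time: 10.8
position: [0.4432, -0.0858, -0.0187]
tool_rot: [0.471, -0.527, 0.528, -0.471]
ft_force: [-3.7, -10.7, -0.7]
grip_width: 0.06
```

>>> drive_tool(
  plan=[
    [-2, 0, 0, 0, 0, 0, 60],
    [-4, 0, 0, 0, 0, 0, 60],
    [-4, 0, 0, 0, 0, 0, 60],
  ],
)

```text
time: 11.1
position: [0.4435, -0.0855, -0.0186]
tool_rot: [0.473, -0.525, 0.529, -0.47]
ft_force: [-13.5, -31.9, -0.3]
grip_width: 0.06
```

```bash
rm -f cmd.json
python3 - <<'E'
from h import *
st(); p=get_obs()["position"]
u=np.array([-.116,-.993])
x,y=p[0]+u[0]*.03,p[1]+u[1]*.03
plan([(x,y,-.018,-6.7,60,0),(x,y,.15,-6.7,60,0),(.56,-.13,.2,-6.7,60,0)],save=False)
E
```

```text
t 11.1 p [ 0.4435 -0.0855 -0.0186] rot [[-0.11, 0.0, 0.994], [-0.994, -0.006, -0.11], [0.006, -1.0, 0.001]] f [-13.5 -31.9  -0.3] w 0.06 q [-0.43  0.72  2.02 -0.01  0.4  -0.31]
[[30,-0.5,0,-0.1,0.4,0.3,60],[30,-42.5,0,-0.1,0.4,0.3,60],[30.5,-84.5,0,-0.1,0.4,0.3,60],[31,-126.5,0,-0.1,0.4,0.3,60],[31,-168.5,0,-0.1,0.4,0.3,60],[31.5,-181,30,-0.1,0.4,0.3,60],[32,-193.5,60.5,-0.1,0.4,0.3,60],[32.5,-206,90.5,-0.1,0.4,0.3,60],[32.5,-218.5,121,-0.1,0.4,0.3,60]]
```

Run:
```python
from h import *
json.dump([[.4434,-.0802,-.0189],Rd(-6.7).tolist()],open(CF,"w"))
u=np.array([.1167,.9932]); b=np.array([.4507,-.0176])-.105*u
plan([(*b,-.019,-6.7,60,0),(*b,.1,-6.7,60,0),(.5,.25,.25,-6.7,75,0)])
```

```text
[[42,0,0,0,0,0,60],[42,-39.5,0,0,0,0,60],[42,-79,0,0,0,0,60],[42,-119,0,0,0,0,60],[4.5,-134,1.5,0,0,0,75],[-33.5,-149,3.5,0,0,0,75],[-71,-164,5.5,0,0,0,75],[-108.5,-179,7,0,0,0,75],[-146.5,-194,9,0,0,0,75],[-184,-209,10.5,0,0,0,75]]
[[-37.5,-15,2,0,0,0,75],[-75,-30,3.5,0,0,0,75],[-113,-45,5.5,0,0,0,75],[-150.5,-60,7,0,0,0,75]]
```

>>> drive_tool(
  plan=[
    [42, 0, 0, 0, 0, 0, 60],
    [42, -39.5, 0, 0, 0, 0, 60],
    [42, -79, 0, 0, 0, 0, 60],
    [42, -119, 0, 0, 0, 0, 60],
    [4.5, -134, 1.5, 0, 0, 0, 75],
    [-33.5, -149, 3.5, 0, 0, 0, 75],
    [-71, -164, 5.5, 0, 0, 0, 75],
    [-108.5, -179, 7, 0, 0, 0, 75],
    [-146.5, -194, 9, 0, 0, 0, 75],
    [-184, -209, 10.5, 0, 0, 0, 75],
  ],
)

```text
time: 12.1
position: [0.4744, 0.1034, 0.1908]
tool_rot: [-0.47, 0.529, -0.528, 0.47]
ft_force: [0.8, 0.5, 0.2]
grip_width: 0.0746
```

>>> drive_tool(
  plan=[
    [-37.5, -15, 2, 0, 0, 0, 75],
    [-75, -30, 3.5, 0, 0, 0, 75],
    [-113, -45, 5.5, 0, 0, 0, 75],
    [-150.5, -60, 7, 0, 0, 0, 75],
  ],
)

```text
time: 12.5
position: [0.4986, 0.2519, 0.2506]
tool_rot: [-0.471, 0.529, -0.528, 0.47]
ft_force: [1.2, -1.4, 0.1]
grip_width: 0.0747
```

```bash
cat > look.py <<'E'
from h import *
import sys
def sh(n,r): print(n,np.round(r[0][:2],4),"yaw",round(np.degrees(r[0][2]),1),"res",r[1])
def fitall(ims,base=(.4507,-.0176,np.radians(83.3)),what=("base","liner","lid","coup")):
  if "base" in what:
    for c in("top","scene"): sh("base "+c,fit(ims,FOOT+cyl(.0385,.016,.044),["blue"],base,.075,(c,),sub=[cyl(.035,.02,.044)[1:2]]))
  for c in("top","scene"):
    if "liner" in what: sh("liner "+c,fit(ims,LIN,["orange"],(.667,-.010,0),.06,(c,),rot=False))
  for n in("coupling_0","cover","handle"):
    for c in("top","scene"):
      print(n,c,[(round(x["conf"],2),np.round(x["location"],1).tolist(),np.round(onz(c,x["location"],{"handle":.114}.get(n,0))[:2],3).tolist()) for x in mark_of(c,n)[:6]])
E
python3 - <<'E'
from look import *
st()
ims={"top":snap("top","t7"),"scene":snap("scene","s7")}
fitall(ims)
r=np.radians
A=overlay(ims["top"],"top",[(FOOT[:2],(.4507,-.0176,r(83.3)))],"pics/x.png",190,130,440,280,3.2)
cv2.imwrite("pics/v9.png",A)
E
```

```text
t 12.5 p [0.4986 0.2519 0.2506] rot [[-0.116, -0.002, 0.993], [-0.993, -0.0, -0.116], [0.0, -1.0, -0.002]] f [ 1.2 -1.4  0.1] w 0.0747 q [0.27 0.38 1.54 0.   1.22 0.38]
base top [ 0.4516 -0.0202] yaw 84.1 res 0.304
base scene [ 0.4508 -0.0165] yaw 82.5 res 0.439
liner top [ 0.6662 -0.0111] yaw 0.0 res 0.114
liner scene [ 0.6689 -0.0077] yaw 0.0 res 0.075
coupling_0 top [(0.59, [452.0, 224.8], [0.476, -0.4]), (0.46, [385.5, 175.1], [0.63, -0.206]), (0.44, [414.1, 170.4], [0.642, -0.293]), (0.4, [345.3, 178.6], [0.623, -0.085]), (0.39, [394.4, 164.8], [0.661, -0.234])]
coupling_0 scene [(0.66, [411.7, 244.3], [0.663, -0.243]), (0.55, [356.6, 218.5], [0.63, -0.086]), (0.53, [425.1, 256.8], [0.655, -0.29]), (0.46, [390.1, 240.2], [0.635, -0.194])]
cover top [(0.61, [231.4, 249.1], [0.421, 0.258])]
cover scene [(0.94, [211.5, 190.4], [0.428, 0.27]), (0.47, [264.5, 133.9], [0.685, 0.329])]
handle top [(0.88, [219.7, 252.7], [0.417, 0.262])]
handle scene [(0.76, [202.4, 168.5], [0.41, 0.256])]
```

View pics/v9.png

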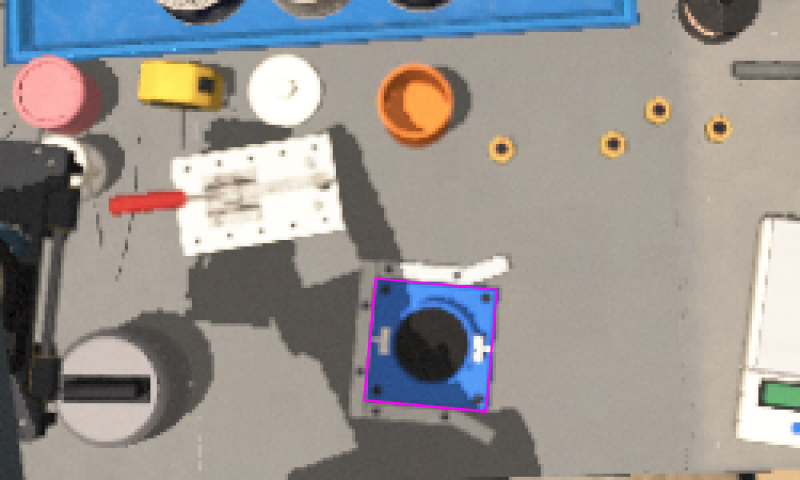

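Base is home: the overlay of the home pose matches the foot, crop (365–497, 280–410). Next the liner, squeezed along two axes to centre it.

Run:
```python
from h import *
L=(.6672,-.0105)
plan([(*L,.15,83.3,87,0),(*L,.018,83.3,87,0),(*L,.018,83.3,55,5),(*L,.018,83.3,87,3),(*L,.018,-6.7,87,0),(*L,.018,-6.7,55,5)])
```

```text
[[20,8.5,16.5,0,-7.5,0,87],[40,16.5,33,0,-15,0,87],[60,25,49,0,-22.5,0,87],[79.5,33.5,65.5,0,-30,0,87],[99.5,41.5,82,0,-37.5,0,87],[119.5,50,98.5,0,-45,0,87],[139.5,58.5,114.5,0,-52.5,0,87],[159.5,66.5,131,0,-60,0,87],[179.5,75,147.5,0,-67.5,0,87],[199.5,83.5,164,0,-75,0,87]]
[[21,8.5,-15,0,-7.5,0,87],[42,16.5,-30,0,-15,0,87],[42,49.5,-30,0,-15,0,87],[42,82.5,-30,0,-15,0,87],[42,115.5,-30,0,-15,0,87],[42,148.5,-30,0,-15,0,87],[42,148.5,-30,0,-15,0,55],[42,148.5,-30,0,-15,0,55],[42,148.5,-30,0,-15,0,55],[42,148.5,-30,0,-15,0,55]]
[[0,0,0,0,0,0,55],[0,0,0,0,0,0,87],[0,0,0,0,0,0,87],[0,0,0,0,0,0,87],[0,0,0,0,7.5,0,87],[0,0,0,0,15,0,87],[0,0,0,0,22.5,0,87],[0,0,0,0,30,0,87],[0,0,0,0,37.5,0,87],[0,0,0,0,45,0,87]]
[[0,0,0,0,7.5,0,87],[0,0,0,0,15,0,87],[0,0,0,0,22.5,0,87],[0,0,0,0,30,0,87],[0,0,0,0,37.5,0,87],[0,0,0,0,45,0,87],[0,0,0,0,45,0,55],[0,0,0,0,45,0,55],[0,0,0,0,45,0,55],[0,0,0,0,45,0,55]]
[[0,0,0,0,0,0,55]]
```

>>> drive_tool(
  plan=[
    [20, 8.5, 16.5, 0, -7.5, 0, 87],
    [40, 16.5, 33, 0, -15, 0, 87],
    [60, 25, 49, 0, -22.5, 0, 87],
    [79.5, 33.5, 65.5, 0, -30, 0, 87],
    [99.5, 41.5, 82, 0, -37.5, 0, 87],
    [119.5, 50, 98.5, 0, -45, 0, 87],
    [139.5, 58.5, 114.5, 0, -52.5, 0, 87],
    [159.5, 66.5, 131, 0, -60, 0, 87],
    [179.5, 75, 147.5, 0, -67.5, 0, 87],
    [199.5, 83.5, 164, 0, -75, 0, 87],
  ],
)

```text
time: 13.9
position: [0.639, 0.0307, 0.1658]
tool_rot: [0.695, -0.132, 0.131, -0.695]
ft_force: [0.1, 0.5, -1.2]
grip_width: 0.0868
```

>>> drive_tool(
  plan=[
    [21, 8.5, -15, 0, -7.5, 0, 87],
    [42, 16.5, -30, 0, -15, 0, 87],
    [42, 49.5, -30, 0, -15, 0, 87],
    [42, 82.5, -30, 0, -15, 0, 87],
    [42, 115.5, -30, 0, -15, 0, 87],
    [42, 148.5, -30, 0, -15, 0, 87],
    [42, 148.5, -30, 0, -15, 0, 55],
    [42, 148.5, -30, 0, -15, 0, 55],
    [42, 148.5, -30, 0, -15, 0, 55],
    [42, 148.5, -30, 0, -15, 0, 55],
  ],
  newtons=10,
)

```text
time: 14.9
position: [0.6689, -0.0109, 0.0206]
tool_rot: [0.706, -0.04, 0.043, -0.706]
ft_force: [0.5, -1.3, 0.9]
grip_width: 0.0654
```

>>> drive_tool(
  plan=[
    [0, 0, 0, 0, 0, 0, 55],
    [0, 0, 0, 0, 0, 0, 87],
    [0, 0, 0, 0, 0, 0, 87],
    [0, 0, 0, 0, 0, 0, 87],
    [0, 0, 0, 0, 7.5, 0, 87],
    [0, 0, 0, 0, 15, 0, 87],
    [0, 0, 0, 0, 22.5, 0, 87],
    [0, 0, 0, 0, 30, 0, 87],
    [0, 0, 0, 0, 37.5, 0, 87],
    [0, 0, 0, 0, 45, 0, 87],
  ],
)

```text
time: 15.9
position: [0.6669, -0.0102, 0.0179]
tool_rot: [0.636, -0.31, 0.31, -0.636]
ft_force: [0.2, 0.4, -0.2]
grip_width: 0.0872
```

>>> drive_tool(
  plan=[
    [0, 0, 0, 0, 7.5, 0, 87],
    [0, 0, 0, 0, 15, 0, 87],
    [0, 0, 0, 0, 22.5, 0, 87],
    [0, 0, 0, 0, 30, 0, 87],
    [0, 0, 0, 0, 37.5, 0, 87],
    [0, 0, 0, 0, 45, 0, 87],
    [0, 0, 0, 0, 45, 0, 55],
    [0, 0, 0, 0, 45, 0, 55],
    [0, 0, 0, 0, 45, 0, 55],
    [0, 0, 0, 0, 45, 0, 55],
  ],
  newtons=15,
)

```text
time: 16.9
position: [0.6668, -0.0103, 0.0181]
tool_rot: [-0.471, 0.528, -0.528, 0.47]
ft_force: [0.7, -0.0, -0.8]
grip_width: 0.0655
```

Run:
```python
from h import *
st(); json.dump([[.6672,-.0105,.018],Rd(-6.7).tolist()],open(CF,"w"))
B=(.4505,-.0196)
plan([(.6672,-.0105,.018,-6.7,55,1),(.6672,-.0105,.12,-6.7,55,0),(*B,.12,-6.7,55,1),(*B,.07,-6.7,55,0,10)],save=False)
```

```text
t 16.9 p [ 0.6668 -0.0103  0.0181] rot [[-0.115, -0.001, 0.993], [-0.993, 0.0, -0.115], [-0.0, -1.0, -0.001]] f [ 0.7 -0.  -0.8] w 0.0655 q [-0.18  0.81  1.44  0.    0.89 -0.07]
[[0,0,0,0,0,0,55],[0,-34,0,0,0,0,55],[0,-68,0,0,0,0,55],[0,-102,0,0,0,0,55],[5.5,-102,-35.5,0,0,0,55],[11.5,-102,-71.5,0,0,0,55],[17,-102,-107,0,0,0,55],[23,-102,-143,0,0,0,55],[28.5,-102,-178.5,0,0,0,55],[34.5,-102,-214,0,0,0,55]]
[[0,0,0,0,0,0,55],[0,10,0,0,0,0,55],[0,20,0,0,0,0,55],[0,30,0,0,0,0,55],[0,40,0,0,0,0,55],[0,50,0,0,0,0,55]]
```

>>> drive_tool(
  plan=[
    [0, 0, 0, 0, 0, 0, 55],
    [0, -34, 0, 0, 0, 0, 55],
    [0, -68, 0, 0, 0, 0, 55],
    [0, -102, 0, 0, 0, 0, 55],
    [5.5, -102, -35.5, 0, 0, 0, 55],
    [11.5, -102, -71.5, 0, 0, 0, 55],
    [17, -102, -107, 0, 0, 0, 55],
    [23, -102, -143, 0, 0, 0, 55],
    [28.5, -102, -178.5, 0, 0, 0, 55],
    [34.5, -102, -214, 0, 0, 0, 55],
  ],
)

```text
time: 17.9
position: [0.4495, -0.0198, 0.1205]
tool_rot: [0.47, -0.528, 0.528, -0.47]
ft_force: [0.6, -1.0, -1.0]
grip_width: 0.0655
```

>>> drive_tool(
  plan=[
    [0, 0, 0, 0, 0, 0, 55],
    [0, 15, 0, 0, 0, 0, 55],
    [0, 30, 0, 0, 0, 0, 55],
    [0, 40, 0, 0, 0, 0, 55],
    [0, 50, 0, 0, 0, 0, 55],
    [0, 53, 0, 0, 0, 0, 55],
  ],
)

```text
time: 18.5
position: [0.4505, -0.0197, 0.0663]
tool_rot: [-0.47, 0.529, -0.528, 0.47]
ft_force: [0.4, -0.2, -1.2]
grip_width: 0.0655
```

Run:
```python
from h import *
st()
ims={"top":snap("top","t8"),"scene":snap("scene","s8")}
p=(.4505,-.0196,np.radians(83.3))
P=[[q+[0,0,.0] for q in cyl(.035,0,.044)[1:2]+cyl(.0385,0,.044)[1:2]+FOOT[1:2]],p]
lin=[q+[0,0,.049] for q in LIN[:2]]
A=overlay(ims["top"],"top",[P,(lin,p)],"pics/x.png",270,190,370,280,4)
B=overlay(ims["scene"],"scene",[P,(lin,p)],"pics/x.png",230,180,330,270,4)
cv2.imwrite("pics/v10.png",np.hstack([A,B]))
```

```text
t 18.5 p [ 0.4505 -0.0197  0.0663] rot [[-0.116, -0.001, 0.993], [-0.993, 0.0, -0.116], [-0.0, -1.0, -0.001]] f [ 0.4 -0.2 -1.2] w 0.0655 q [-0.29  0.54  1.98 -0.    0.63 -0.18]
```

View pics/v10.png

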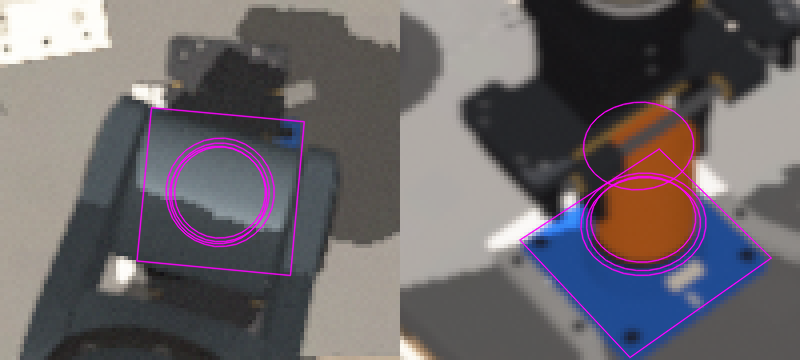

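>>> drive_tool(
  plan=[
    [0, 4, 0, 0, 0, 0, 55],
    [0, 8, 0, 0, 0, 0, 55],
    [0, 12, 0, 0, 0, 0, 55],
    [0, 16, 0, 0, 0, 0, 55],
    [0, 16, 0, 0, 0, 0, 55],
  ],
)

```text
time: 19.1
position: [0.4472, -0.0178, 0.0521]
tool_rot: [-0.471, 0.531, -0.526, 0.469]
ft_force: [-5.5, 6.4, 15.6]
grip_width: 0.0674
```

>>> drive_tool(
  plan=[
    [0, -8, 0, 0, 0, 0, 55],
    [0, -14, 0, 0, 0, 0, 55],
    [-1, -14, -2, 0, 0, 0, 55],
    [-1.5, -14, -4, 0, 0, 0, 55],
    [-1.5, -14, -4, 0, 0, 0, 55],
  ],
)

```text
time: 19.6
position: [0.4463, -0.0177, 0.065]
tool_rot: [-0.47, 0.529, -0.528, 0.47]
ft_force: [0.7, -0.4, -0.3]
grip_width: 0.067
```

>>> drive_tool(
  plan=[
    [0, 4, 0, 0, 0, 0, 55],
    [0, 8, 0, 0, 0, 0, 55],
    [0, 11, 0, 0, 0, 0, 55],
    [0, 14, 0, 0, 0, 0, 55],
    [0, 14, 0, 0, 0, 0, 55],
  ],
)

```text
time: 20.1
position: [0.4463, -0.0175, 0.0508]
tool_rot: [-0.47, 0.529, -0.528, 0.47]
ft_force: [-0.2, -0.3, -1.4]
grip_width: 0.067
```

>>> drive_tool(
  plan=[
    [0, 3, 0, 0, 0, 0, 55],
    [0, 6, 0, 0, 0, 0, 55],
    [0, 9, 0, 0, 0, 0, 55],
    [0, 12, 0, 0, 0, 0, 55],
    [0, 12, 0, 0, 0, 0, 55],
  ],
)

```text
time: 20.6
position: [0.4464, -0.0178, 0.0387]
tool_rot: [-0.47, 0.529, -0.528, 0.47]
ft_force: [-0.7, 0.0, -1.7]
grip_width: 0.0673
```

Run:
```python
from h import *
st(); b=snap("scene","s9")
p=(.4463,-.0176,np.radians(83.3))
lin=[q+[0,0,.018] for q in LIN[:2]]
cv2.imwrite("pics/v11.png",overlay(b,"scene",[(lin,p),(cyl(.0385,0,.044)[1:2]+FOOT[1:2],p)],"pics/x.png",230,180,330,270,5))
```

```text
t 20.6 p [ 0.4464 -0.0178  0.0387] rot [[-0.116, -0.001, 0.993], [-0.993, 0.0, -0.116], [-0.0, -1.0, -0.001]] f [-0.7  0.  -1.7] w 0.0673 q [-0.29  0.59  2.01 -0.    0.54 -0.17]
```

View pics/v11.png

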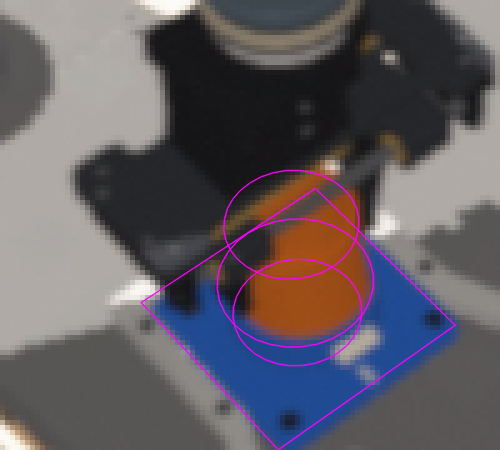

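>>> drive_tool(
  plan=[
    [0, 2, 0, 0, 0, 0, 55],
    [0, 4, 0, 0, 0, 0, 55],
    [0, 5, 0, 0, 0, 0, 55],
    [0, 5, 0, 0, 0, 0, 55],
  ],
)

```text
time: 21.05
position: [0.4466, -0.0178, 0.0341]
tool_rot: [-0.47, 0.528, -0.528, 0.47]
ft_force: [-1.0, 0.4, -0.8]
grip_width: 0.0668
```

>>> drive_tool(
  plan=[
    [0, 1, 0, 0, 0, 0, 55],
    [0, 2, 0, 0, 0, 0, 55],
    [0, 3, 0, 0, 0, 0, 55],
    [0, 3, 0, 0, 0, 0, 55],
  ],
)

```text
time: 21.45
position: [0.4473, -0.0181, 0.0319]
tool_rot: [0.47, -0.528, 0.529, -0.47]
ft_force: [-3.2, 1.9, 6.9]
grip_width: 0.0665
```

Run:
```python
from h import *
json.dump([[.4463,-.0177,.0300],Rd(-6.7).tolist()],open(CF,"w"))
B=(.4463,-.0177)
plan([(*B,.030,-6.7,87,3),(*B,.17,-6.7,87,0),(.629,-.139,.10,-6.7,24,0),(.629,-.139,.005,-6.7,24,0),(.629,-.139,-.001,-6.7,24,2,2)])
```

```text
[[0,0,0,0,0,0,87],[0,0,0,0,0,0,87],[0,0,0,0,0,0,87],[0,-35,0,0,0,0,87],[0,-70,0,0,0,0,87],[0,-105,0,0,0,0,87],[0,-140,0,0,0,0,87],[16.5,-128.5,32.5,0,0,0,24],[33,-116.5,65,0,0,0,24],[49.5,-105,98,0,0,0,24]]
[[16.5,11.5,32.5,0,0,0,24],[33,23.5,65,0,0,0,24],[49.5,35,97.5,0,0,0,24],[49.5,66.5,97.5,0,0,0,24],[49.5,98.5,97.5,0,0,0,24],[49.5,130,97.5,0,0,0,24],[49.5,132,97.5,0,0,0,24],[49.5,134,97.5,0,0,0,24],[49.5,136,97.5,0,0,0,24],[49.5,136,97.5,0,0,0,24]]
[[0,0,0,0,0,0,24]]
```

>>> drive_tool(
  plan=[
    [0, 0, 0, 0, 0, 0, 87],
    [0, 0, 0, 0, 0, 0, 87],
    [0, 0, 0, 0, 0, 0, 87],
    [0, -35, 0, 0, 0, 0, 87],
    [0, -70, 0, 0, 0, 0, 87],
    [0, -105, 0, 0, 0, 0, 87],
    [0, -140, 0, 0, 0, 0, 87],
    [16.5, -128.5, 32.5, 0, 0, 0, 24],
    [33, -116.5, 65, 0, 0, 0, 24],
    [49.5, -105, 98, 0, 0, 0, 24],
  ],
)

```text
time: 22.45
position: [0.5402, -0.0793, 0.1367]
tool_rot: [0.47, -0.527, 0.529, -0.471]
ft_force: [0.2, -0.4, 1.0]
grip_width: 0.0705
```

>>> drive_tool(
  plan=[
    [16.5, 11.5, 32.5, 0, 0, 0, 24],
    [33, 23.5, 65, 0, 0, 0, 24],
    [49.5, 35, 97.5, 0, 0, 0, 24],
    [49.5, 66.5, 97.5, 0, 0, 0, 24],
    [49.5, 98.5, 97.5, 0, 0, 0, 24],
    [49.5, 130, 97.5, 0, 0, 0, 24],
    [49.5, 132, 97.5, 0, 0, 0, 24],
    [49.5, 134, 97.5, 0, 0, 0, 24],
    [49.5, 136, 97.5, 0, 0, 0, 24],
    [49.5, 136, 97.5, 0, 0, 0, 24],
  ],
)

```text
time: 23.45
position: [0.6308, -0.1394, 0.0019]
tool_rot: [0.47, -0.527, 0.529, -0.471]
ft_force: [-0.3, -0.7, 0.9]
grip_width: 0.024
```

Run:
```python
from look import *
st()
ims={"top":snap("top","t10"),"scene":snap("scene","s10")}
CAN=[q+[0,0,.016] for q in LIN]
for c in("top","scene"):
    sh("liner "+c,fit(ims,CAN,["orange"],(.4463,-.0177,0),.08,(c,),rot=False))
    sh("base "+c,fit(ims,FOOT+cyl(.0385,.016,.044),["blue"],(.4507,-.0196,np.radians(83.3)),.075,(c,),sub=[CAN]))
    print([(round(x["conf"],2),np.round(onz(c,x["location"],0)[:2],3).tolist()) for x in mark_of(c,"coupling_0")[:6]])
    print("o px",np.round(proj(c,[.4463,-.0177,.016]),1),[(x["conf"],x["location"]) for x in mark_of(c,"liner")[:2]])
```

```text
t 23.45 p [ 0.6308 -0.1394  0.0019] rot [[-0.116, 0.003, 0.993], [-0.993, -0.001, -0.116], [0.001, -1.0, 0.003]] f [-0.3 -0.7  0.9] w 0.024 q [-0.39  0.81  1.51 -0.    0.82 -0.27]
liner top [ 0.4636 -0.0189] yaw 0.0 res inf
base top [ 0.4539 -0.0169] yaw 91.6 res inf
[(0.69, [0.683, 0.307]), (0.52, [0.64, -0.288])]
o px [[323.9 238.7]] []
liner scene [ 0.463  -0.0045] yaw 0.0 res 0.291
base scene [ 0.4539 -0.0161] yaw 83.0 res 0.328
[(0.63, [0.663, -0.234]), (0.54, [0.631, -0.191]), (0.44, [0.641, -0.288])]
o px [[288.9 242.2]] [(0.63, [289.4, 240.9]), (0.58, [316.2, 166.5])]h.py:83: RuntimeWarning: divide by zero encountered in scalar divide
  return np.array([pose0[0]+v[0]*1e-3,pose0[1]+v[1]*1e-3,pose0[2]+(np.radians(v[2]) if rot else 0)]),round(r.fun/tot,3)
```

>>> drive_tool(
  plan=[
    [0, 1.5, 0, 0, 0, 0, 24],
    [0, 3, 0, 0, 0, 0, 24],
    [0, 3, 0, 0, 0, 0, 24],
  ],
)

```text
time: 24.05
position: [0.6293, -0.1388, -0.0031]
tool_rot: [-0.47, 0.528, -0.528, 0.47]
ft_force: [-0.5, 0.4, -0.6]
grip_width: 0.024
```

>>> drive_tool(
  plan=[
    [0, 1.5, 0, 0, 0, 0, 24],
    [0, 3, 0, 0, 0, 0, 24],
    [0, 3, 0, 0, 0, 0, 24],
  ],
)

```text
time: 24.35
position: [0.6293, -0.1388, -0.0061]
tool_rot: [-0.47, 0.528, -0.528, 0.47]
ft_force: [-0.4, -0.0, 0.3]
grip_width: 0.0239
```

>>> drive_tool(
  plan=[
    [0, 1, 0, 0, 0, 0, 24],
    [0, 2, 0, 0, 0, 0, 24],
    [0, 2, 0, 0, 0, 0, 24],
  ],
)

```text
time: 24.65
position: [0.6295, -0.1389, -0.0079]
tool_rot: [-0.47, 0.528, -0.528, 0.47]
ft_force: [0.6, -0.5, 0.3]
grip_width: 0.024
```

>>> drive_tool(
  plan=[
    [0, 1, 0, 0, 0, 0, 24],
    [0, 2, 0, 0, 0, 0, 24],
    [0, 2, 0, 0, 0, 0, 24],
  ],
)

```text
time: 24.95
position: [0.6294, -0.1388, -0.0099]
tool_rot: [-0.47, 0.528, -0.528, 0.47]
ft_force: [0.2, 0.2, 1.0]
grip_width: 0.0242
```

>>> drive_tool(
  plan=[
    [0, 1, 0, 0, 0, 0, 24],
    [0, 2, 0, 0, 0, 0, 24],
    [0, 2, 0, 0, 0, 0, 24],
  ],
)

```text
time: 25.25
position: [0.6294, -0.1388, -0.012]
tool_rot: [-0.47, 0.528, -0.528, 0.47]
ft_force: [-0.4, 0.5, 0.3]
grip_width: 0.0237
```

>>> drive_tool(
  plan=[
    [0, 1, 0, 0, 0, 0, 24],
    [0, 2, 0, 0, 0, 0, 24],
    [0, 2, 0, 0, 0, 0, 24],
  ],
)

```text
time: 25.55
position: [0.6294, -0.1388, -0.0139]
tool_rot: [-0.47, 0.528, -0.528, 0.47]
ft_force: [0.0, -0.2, 0.3]
grip_width: 0.024
```

>>> drive_tool(
  plan=[
    [0, 1, 0, 0, 0, 0, 24],
    [0, 2, 0, 0, 0, 0, 24],
    [0, 2, 0, 0, 0, 0, 24],
  ],
)

```text
time: 25.85
position: [0.6294, -0.1388, -0.0159]
tool_rot: [-0.47, 0.528, -0.528, 0.47]
ft_force: [0.7, 0.1, 0.6]
grip_width: 0.0241
```

>>> drive_tool(
  plan=[
    [0, 1, 0, 0, 0, 0, 24],
    [0, 2, 0, 0, 0, 0, 24],
    [0, 2, 0, 0, 0, 0, 24],
  ],
)

```text
time: 26.15
position: [0.6294, -0.1388, -0.0179]
tool_rot: [-0.47, 0.528, -0.528, 0.47]
ft_force: [0.1, -0.4, 0.3]
grip_width: 0.0239
```

>>> drive_tool(
  plan=[
    [0, 1, 0, 0, 0, 0, 24],
    [0, 2, 0, 0, 0, 0, 24],
    [0, 2, 0, 0, 0, 0, 24],
  ],
)

```text
time: 26.45
position: [0.6294, -0.1388, -0.0199]
tool_rot: [-0.47, 0.528, -0.528, 0.47]
ft_force: [-0.1, 0.6, -0.1]
grip_width: 0.0239
```

Run:
```python
from h import *
st()
b=snap("scene","s11")
cv2.imwrite("pics/v12.png",overlay(b,"scene",[(cyl(.012,0,.016)[:2],(.6286,-.0875,0)),(cyl(.012,0,.016)[:2],(.6303,-.1913,0)),([cyl(.012,0,0.001)[0]],(.6294,-.1388,0))],"pics/x.png",325,180,425,255,8))
```

```text
t 26.45 p [ 0.6294 -0.1388 -0.0199] rot [[-0.116, -0.0, 0.993], [-0.993, 0.0, -0.116], [-0.0, -1.0, -0.0]] f [-0.1  0.6 -0.1] w 0.0239 q [-0.39  0.84  1.51 -0.    0.79 -0.27]
```

View pics/v12.png

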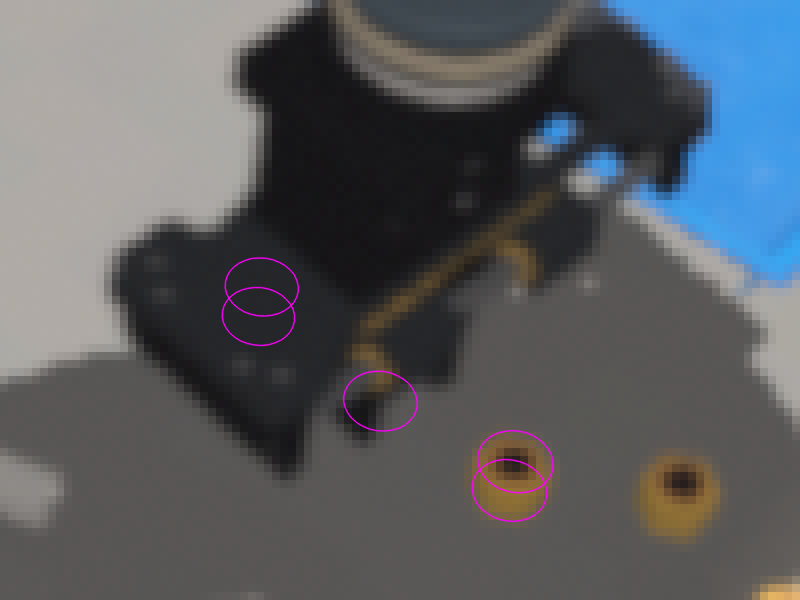

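>>> drive_tool(
  plan=[
    [0, 1, 0, 0, 0, 0, 24],
    [0, 2, 0, 0, 0, 0, 24],
    [0, 2, 0, 0, 0, 0, 24],
  ],
)

```text
time: 26.8
position: [0.6294, -0.1388, -0.0219]
tool_rot: [-0.47, 0.528, -0.528, 0.47]
ft_force: [-0.7, -0.1, 0.8]
grip_width: 0.0244
```

Run:
```python
from h import *
M=Rd(-6.7)
for z in(-.005,0,.005,.01,.015):
    w=onz("scene",[370,234],z); print(z,np.round(M.T@(w-[.6294,-.1388,0])*1000,0))
```

```text
-0.005 [  5.   5. -11.]
0 [  7.   0. -14.]
0.005 [  9.  -5. -17.]
0.01 [ 11. -10. -19.]
0.015 [ 14. -15. -22.]
```

```bash
cat > coup.py <<'E'
from h import *
P=(.4463,-.0177); Y=-6.7
def pick(c,drop=P): 
    return [(*c,.05,Y,45,0),(*c,-.021,Y,45,1,36),(*c,-.021,Y,15,4),(*c,.03,Y,15,0,51),(*drop,.095,Y,15,0,46),(*drop,.075,Y,15,1),(*drop,.075,Y,45,2),(*drop,.1,Y,45,0)]
E
python3 - <<'E'
from coup import *
json.dump([[.6294,-.1388,-.022],Rd(-6.7).tolist()],open(CF,"w"))
plan([(.6294,-.1388,.02,Y,45,0)]+pick((.6286,-.0878)))
E
```

```text
[[0,-42,0,0,0,0,45],[-25.5,-57,-3.5,0,0,0,45],[-50.5,-72,-6.5,0,0,0,45],[-50.5,-36.5,-6.5,0,0,0,45],[-50.5,-1,-6.5,0,0,0,45],[-50.5,-1,-6.5,0,0,0,45],[-50.5,-1,-6.5,0,0,0,15],[-50.5,-1,-6.5,0,0,0,15],[-50.5,-1,-6.5,0,0,0,15],[-50.5,-1,-6.5,0,0,0,15]]
[[0,-25.5,0,0,0,0,15],[0,-51,0,0,0,0,15],[-9.5,-64,-38,0,0,0,15],[-19.5,-77,-76,0,0,0,15],[-29,-90,-114,0,0,0,15],[-38.5,-103,-151.5,0,0,0,15],[-48.5,-116,-189.5,0,0,0,15],[-48.5,-96,-189.5,0,0,0,15],[-48.5,-96,-189.5,0,0,0,15],[-48.5,-96,-189.5,0,0,0,45]]
[[0,0,0,0,0,0,45],[0,-25,0,0,0,0,45]]
```

>>> drive_tool(
  plan=[
    [0, -42, 0, 0, 0, 0, 45],
    [-25.5, -57, -3.5, 0, 0, 0, 45],
    [-50.5, -72, -6.5, 0, 0, 0, 45],
    [-50.5, -36.5, -6.5, 0, 0, 0, 45],
    [-50.5, -1, -6.5, 0, 0, 0, 45],
    [-50.5, -1, -6.5, 0, 0, 0, 45],
    [-50.5, -1, -6.5, 0, 0, 0, 15],
    [-50.5, -1, -6.5, 0, 0, 0, 15],
    [-50.5, -1, -6.5, 0, 0, 0, 15],
    [-50.5, -1, -6.5, 0, 0, 0, 15],
  ],
  newtons=15,
)

```text
time: 27.8
position: [0.6288, -0.088, -0.0206]
tool_rot: [-0.47, 0.528, -0.528, 0.47]
ft_force: [0.5, 0.2, 0.5]
grip_width: 0.0221
```

>>> drive_tool(
  plan=[
    [0, -25.5, 0, 0, 0, 0, 15],
    [0, -51, 0, 0, 0, 0, 15],
    [0, -51, 0, 0, 0, 0, 15],
  ],
)

```text
time: 28.1
position: [0.6317, -0.0889, 0.0337]
tool_rot: [0.469, -0.526, 0.53, -0.471]
ft_force: [0.8, 0.2, 0.2]
grip_width: 0.0222
```

>>> drive_tool(
  plan=[
    [-9.5, -13, -38, 0, 0, 0, 15],
    [-19.5, -26, -76, 0, 0, 0, 15],
    [-29, -39, -114, 0, 0, 0, 15],
    [-38.5, -52, -151.5, 0, 0, 0, 15],
    [-48.5, -65, -189.5, 0, 0, 0, 15],
    [-48.5, -45, -189.5, 0, 0, 0, 15],
    [-48.5, -45, -189.5, 0, 0, 0, 15],
    [-48.5, -45, -189.5, 0, 0, 0, 45],
    [-48.5, -45, -189.5, 0, 0, 0, 45],
    [-48.5, -70, -189.5, 0, 0, 0, 45],
  ],
)

```text
time: 29.1
position: [0.4454, -0.0178, 0.0987]
tool_rot: [-0.471, 0.53, -0.527, 0.469]
ft_force: [-0.6, -0.8, -0.3]
grip_width: 0.0389
```

Run:
```python
from coup import *
st()
for c in("top","scene"):
    snap(c,"c1"+c); print([(round(x["conf"],2),np.round(x["location"],1).tolist(),np.round(onz(c,x["location"],0.)[:2],3).tolist()) for x in mark_of(c,"coupling_0")[:6]])
json.dump([[.4463,-.0177,.1],Rd(-6.7).tolist()],open(CF,"w"))
plan(pick((.6303,-.1915)))
plan(pick((.6615,-.2345)))
plan(pick((.6438,-.2905)))
```

```text
t 29.1 p [ 0.4454 -0.0178  0.0987] rot [[-0.117, -0.005, 0.993], [-0.993, 0.002, -0.117], [-0.001, -1.0, -0.005]] f [-0.6 -0.8 -0.3] w 0.0389 q [-0.29  0.47  1.97 -0.    0.71 -0.17]
[(0.53, [383.8, 178.6], [0.62, -0.201]), (0.47, [395.0, 167.6], [0.652, -0.235]), (0.4, [411.3, 170.2], [0.643, -0.284])]
[(0.63, [389.6, 239.4], [0.636, -0.192]), (0.63, [421.1, 259.1], [0.643, -0.286]), (0.59, [409.4, 244.1], [0.659, -0.238]), (0.42, [258.0, 245.2], [0.393, 0.041])]
[[21.5,7,29,0,0,0,45],[43,14.5,58,0,0,0,45],[65,21.5,87,0,0,0,45],[86.5,28.5,116,0,0,0,45],[108,35.5,145,0,0,0,45],[129.5,43,174,0,0,0,45],[151,50,203,0,0,0,45],[151,85.5,203,0,0,0,45],[151,121,203,0,0,0,45],[151,121,203,0,0,0,45]]
[[0,0,0,0,0,0,15],[0,0,0,0,0,0,15],[0,0,0,0,0,0,15],[0,0,0,0,0,0,15],[0,-25.5,0,0,0,0,15],[0,-51,0,0,0,0,15],[-25,-62,-34,0,0,0,15],[-50,-72.5,-67.5,0,0,0,15],[-75.5,-83.5,-101.5,0,0,0,15],[-100.5,-94.5,-135.5,0,0,0,15]]
[[-25.5,-10.5,-33.5,0,0,0,15],[-50.5,-21.5,-67.5,0,0,0,15],[-50.5,-1.5,-67.5,0,0,0,15],[-50.5,-1.5,-67.5,0,0,0,15],[-50.5,-1.5,-67.5,0,0,0,45],[-50.5,-1.5,-67.5,0,0,0,45],[-50.5,-
[... 762 characters left out ...]
,0,45],[82.5,16.5,76,0,0,0,45],[110,22,101.5,0,0,0,45],[137.5,28,126.5,0,0,0,45],[165.5,33.5,152,0,0,0,45],[193,39,177.5,0,0,0,45],[220.5,44.5,202.5,0,0,0,45],[248,50,228,0,0,0,45],[248,85.5,228,0,0,0,45]]
[[0,35.5,0,0,0,0,45],[0,35.5,0,0,0,0,45],[0,35.5,0,0,0,0,15],[0,35.5,0,0,0,0,15],[0,35.5,0,0,0,0,15],[0,35.5,0,0,0,0,15],[0,10,0,0,0,0,15],[0,-15.5,0,0,0,0,15],[-31,-23.5,-28.5,0,0,0,15],[-62,-32,-57,0,0,0,15]]
[[-31,-8,-28.5,0,0,0,15],[-62,-16,-57,0,0,0,15],[-93,-24,-85.5,0,0,0,15],[-124,-32,-114,0,0,0,15],[-155,-40.5,-142.5,0,0,0,15],[-186,-48.5,-171,0,0,0,15],[-186,-28.5,-171,0,0,0,15],[-186,-28.5,-171,0,0,0,15],[-186,-28.5,-171,0,0,0,45],[-186,-28.5,-171,0,0,0,45]]
[[0,-25,0,0,0,0,45]]
```

Run:
```python
from h import *
for c in("c1scene","c1top"):
    m=mask(cv2.imread(f"pics/{c}.png"),"brass"); n,l,s,ce=cv2.connectedComponentsWithStats(m)
    print(c,[(s[i,4].item(),np.round(ce[i]).tolist()) for i in range(1,n) if s[i,4]>8])
```

```text
c1scene [(19157, [601.0, 202.0]), (114, [151.0, 155.0]), (42, [304.0, 150.0]), (43, [171.0, 162.0]), (70, [158.0, 169.0]), (602, [291.0, 230.0]), (65, [388.0, 239.0]), (66, [409.0, 242.0]), (121, [526.0, 257.0]), (67, [423.0, 258.0]), (3319, [521.0, 374.0])]
c1top [(223, [448.0, 10.0]), (2263, [506.0, 39.0]), (760, [604.0, 20.0]), (28, [624.0, 4.0]), (138, [635.0, 7.0]), (9, [572.0, 6.0]), (24, [584.0, 19.0]), (323, [450.0, 34.0]), (13, [572.0, 40.0]), (10, [557.0, 42.0]), (10, [560.0, 46.0]), (12, [574.0, 46.0]), (17, [573.0, 54.0]), (11, [566.0, 54.0]), (21, [562.0, 63.0]), (5345, [609.0, 155.0]), (308, [245.0, 156.0]), (537, [504.0, 198.0]), (42, [395.0, 164.0]), (10, [518.0, 169.0]), (39, [414.0, 170.0]), (10, [499.0, 169.0]), (39, [381.0, 175.0]), (46, [527.0, 212.0]), (12, [523.0, 217.0]), (25, [171.0, 248.0]), (141, [162.0, 266.0]), (19, [151.0, 257.0]), (11, [178.0, 256.0]), (15, [180.0, 263.0]), (112, [462.0, 279.0]), (2281, [607.0, 297.0])]
```

>>> drive_tool(
  plan=[
    [21.5, 7, 29, 0, 0, 0, 45],
    [43, 14.5, 58, 0, 0, 0, 45],
    [65, 21.5, 87, 0, 0, 0, 45],
    [86.5, 28.5, 116, 0, 0, 0, 45],
    [108, 35.5, 145, 0, 0, 0, 45],
    [129.5, 43, 174, 0, 0, 0, 45],
    [151, 50, 203, 0, 0, 0, 45],
    [151, 85.5, 203, 0, 0, 0, 45],
    [151, 121, 203, 0, 0, 0, 45],
    [151, 121, 203, 0, 0, 0, 45],
  ],
)

```text
time: 30.3
position: [0.6324, -0.1931, -0.0216]
tool_rot: [0.47, -0.527, 0.53, -0.47]
ft_force: [-0.2, 0.1, 0.2]
grip_width: 0.0448
```

>>> drive_tool(
  plan=[
    [0, 0, 0, 0, 0, 0, 15],
    [0, 0, 0, 0, 0, 0, 15],
    [0, 0, 0, 0, 0, 0, 15],
    [0, 0, 0, 0, 0, 0, 15],
    [0, -25.5, 0, 0, 0, 0, 15],
    [0, -51, 0, 0, 0, 0, 15],
    [-25, -62, -34, 0, 0, 0, 15],
    [-50, -72.5, -67.5, 0, 0, 0, 15],
    [-75.5, -83.5, -101.5, 0, 0, 0, 15],
    [-100.5, -94.5, -135.5, 0, 0, 0, 15],
  ],
)

```text
time: 31.3
position: [0.5062, -0.0747, 0.0743]
tool_rot: [0.47, -0.528, 0.528, -0.47]
ft_force: [-0.0, -0.7, 0.3]
grip_width: 0.0239
```

>>> drive_tool(
  plan=[
    [-25.5, -10.5, -33.5, 0, 0, 0, 15],
    [-50.5, -21.5, -67.5, 0, 0, 0, 15],
    [-50.5, -1.5, -67.5, 0, 0, 0, 15],
    [-50.5, -1.5, -67.5, 0, 0, 0, 15],
    [-50.5, -1.5, -67.5, 0, 0, 0, 45],
    [-50.5, -1.5, -67.5, 0, 0, 0, 45],
    [-50.5, -26.5, -67.5, 0, 0, 0, 45],
  ],
)

```text
time: 32.0
position: [0.4455, -0.0181, 0.0989]
tool_rot: [-0.471, 0.53, -0.527, 0.469]
ft_force: [0.0, -0.1, 1.0]
grip_width: 0.0398
```

>>> drive_tool(
  plan=[
    [24, 6.5, 30, 0, 0, 0, 45],
    [47.5, 12.5, 60, 0, 0, 0, 45],
    [71.5, 19, 89.5, 0, 0, 0, 45],
    [95, 25, 119.5, 0, 0, 0, 45],
    [119, 31, 149.5, 0, 0, 0, 45],
    [142.5, 37.5, 179.5, 0, 0, 0, 45],
    [166.5, 44, 209, 0, 0, 0, 45],
    [190, 50, 239, 0, 0, 0, 45],
    [190, 85.5, 239, 0, 0, 0, 45],
    [190, 121, 239, 0, 0, 0, 45],
  ],
)

```text
time: 33.0
position: [0.6642, -0.2375, -0.0204]
tool_rot: [0.469, -0.527, 0.531, -0.47]
ft_force: [0.4, 0.4, -0.8]
grip_width: 0.0448
```

>>> drive_tool(
  plan=[
    [0, 0, 0, 0, 0, 0, 45],
    [0, 0, 0, 0, 0, 0, 15],
    [0, 0, 0, 0, 0, 0, 15],
    [0, 0, 0, 0, 0, 0, 15],
    [0, 0, 0, 0, 0, 0, 15],
    [0, -25.5, 0, 0, 0, 0, 15],
    [0, -51, 0, 0, 0, 0, 15],
    [-27, -60.5, -34, 0, 0, 0, 15],
    [-54, -69.5, -68.5, 0, 0, 0, 15],
    [-81.5, -79, -102.5, 0, 0, 0, 15],
  ],
)

```text
time: 34.0
position: [0.5681, -0.1405, 0.0588]
tool_rot: [0.47, -0.528, 0.528, -0.47]
ft_force: [-0.4, -0.0, -0.1]
grip_width: 0.0241
```

>>> drive_tool(
  plan=[
    [-27, -9, -34, 0, 0, 0, 15],
    [-54, -18.5, -68, 0, 0, 0, 15],
    [-81.5, -27.5, -102.5, 0, 0, 0, 15],
    [-108.5, -37, -136.5, 0, 0, 0, 15],
    [-108.5, -17, -136.5, 0, 0, 0, 15],
    [-108.5, -17, -136.5, 0, 0, 0, 15],
    [-108.5, -17, -136.5, 0, 0, 0, 45],
    [-108.5, -17, -136.5, 0, 0, 0, 45],
    [-108.5, -42, -136.5, 0, 0, 0, 45],
  ],
)

```text
time: 34.9
position: [0.4456, -0.0181, 0.0989]
tool_rot: [-0.471, 0.53, -0.527, 0.469]
ft_force: [-1.0, 0.3, 0.3]
grip_width: 0.0398
```

Run:
```python
from h import *
st()
for c in("top","scene"):
    im=snap(c,"c3"+c); m=mask(im,"brass"); n,l,s,ce=cv2.connectedComponentsWithStats(m)
    print(c,[(s[i,4].item(),np.round(ce[i],1).tolist(),np.round(onz(c,ce[i].tolist(),.008)[:2],3).tolist()) for i in range(1,n) if 20<s[i,4]<130 and 250<ce[i][0]<440 and 130<ce[i][1]<290])
```

```text
t 34.9 p [ 0.4456 -0.0181  0.0989] rot [[-0.117, -0.005, 0.993], [-0.993, 0.001, -0.117], [-0.001, -1.0, -0.005]] f [-1.   0.3  0.3] w 0.0398 q [-0.29  0.47  1.97 -0.    0.71 -0.17]
top [(40, [414.0, 169.8], [0.643, -0.291])]
scene [(42, [303.8, 150.3], [0.711, 0.187]), (67, [423.0, 258.4], [0.643, -0.291])]
```

Only the last coupling is left on the bench.

>>> drive_tool(
  plan=[
    [27.5, 5.5, 25.5, 0, 0, 0, 45],
    [55, 11, 50.5, 0, 0, 0, 45],
    [82.5, 16.5, 76, 0, 0, 0, 45],
    [110, 22, 101.5, 0, 0, 0, 45],
    [137.5, 28, 126.5, 0, 0, 0, 45],
    [165.5, 33.5, 152, 0, 0, 0, 45],
    [193, 39, 177.5, 0, 0, 0, 45],
    [220.5, 44.5, 202.5, 0, 0, 0, 45],
    [248, 50, 228, 0, 0, 0, 45],
    [248, 85.5, 228, 0, 0, 0, 45],
  ],
)

```text
time: 36.0
position: [0.6517, -0.2997, 0.0188]
tool_rot: [0.468, -0.522, 0.536, -0.471]
ft_force: [1.5, 0.2, 0.9]
grip_width: 0.045
```

>>> drive_tool(
  plan=[
    [0, 35.5, 0, 0, 0, 0, 45],
    [0, 35.5, 0, 0, 0, 0, 45],
    [0, 35.5, 0, 0, 0, 0, 15],
    [0, 35.5, 0, 0, 0, 0, 15],
    [0, 35.5, 0, 0, 0, 0, 15],
    [0, 35.5, 0, 0, 0, 0, 15],
    [0, 10, 0, 0, 0, 0, 15],
    [0, -15.5, 0, 0, 0, 0, 15],
    [-31, -23.5, -28.5, 0, 0, 0, 15],
    [-62, -32, -57, 0, 0, 0, 15],
  ],
)

```text
time: 37.0
position: [0.5951, -0.2229, 0.0479]
tool_rot: [0.469, -0.527, 0.53, -0.47]
ft_force: [-1.5, -0.1, -1.1]
grip_width: 0.0221
```

>>> drive_tool(
  plan=[
    [-31, -8, -28.5, 0, 0, 0, 15],
    [-62, -16, -57, 0, 0, 0, 15],
    [-93, -24, -85.5, 0, 0, 0, 15],
    [-124, -32, -114, 0, 0, 0, 15],
    [-155, -40.5, -142.5, 0, 0, 0, 15],
    [-186, -48.5, -171, 0, 0, 0, 15],
    [-186, -28.5, -171, 0, 0, 0, 15],
    [-186, -28.5, -171, 0, 0, 0, 15],
    [-186, -28.5, -171, 0, 0, 0, 45],
    [-186, -28.5, -171, 0, 0, 0, 45],
  ],
)

```text
time: 38.0
position: [0.4477, -0.0186, 0.0757]
tool_rot: [0.47, -0.528, 0.529, -0.47]
ft_force: [0.5, 0.0, 0.4]
grip_width: 0.0316
```

Run:
```python
from h import *
st()
json.dump([[.4463,-.0177,.075],Rd(-6.7).tolist()],open(CF,"w"))
L=(.6908,.114)
plan([(.4463,-.0177,.12,-6.7,50,0),(*L,.10,-6.7,50,0)])
```

```text
t 38.0 p [ 0.4477 -0.0186  0.0757] rot [[-0.117, 0.002, 0.993], [-0.993, -0.001, -0.117], [0.0, -1.0, 0.002]] f [0.5 0.  0.4] w 0.0316 q [-0.29  0.52  1.98 -0.    0.64 -0.17]
[[0,-22.5,0,0,0,0,50],[0,-45,0,0,0,0,50],[-23,-42,32.5,0,0,0,50],[-45.5,-39.5,65,0,0,0,50],[-68.5,-36.5,97.5,0,0,0,50],[-91,-33.5,130,0,0,0,50],[-114,-30.5,162.5,0,0,0,50],[-136.5,-28,195,0,0,0,50],[-159.5,-25,227.5,0,0,0,50]]
```

>>> drive_tool(
  plan=[
    [0, 0, 0, 0, 0, 0, 45],
    [0, -22.5, 0, 0, 0, 0, 50],
    [0, -45, 0, 0, 0, 0, 50],
  ],
)

```text
time: 38.3
position: [0.4462, -0.0182, 0.1205]
tool_rot: [-0.47, 0.529, -0.528, 0.469]
ft_force: [-0.4, -0.5, 1.0]
grip_width: 0.0484
```

Run:
```python
from h import *
def tri(a,b):
    o1,d1=ray("top",a);o2,d2=ray("scene",b)
    s=np.linalg.lstsq(np.c_[d1,-d2],o2-o1,rcond=None)[0]; p,q=o1+d1*s[0],o2+d2*s[1]
    return np.round((p+q)/2,3),round(np.linalg.norm(p-q)*1000,1)
T=[(248.9,117.5),(285.6,116.4),(320.9,113.5)];S=[(324.3,122.8),(352.6,137.6),(380,153.3)]
for t,s in zip(T,S): print(tri(t,s))
a=cv2.imread("pics/top0.png")[110:215,200:345];b=cv2.imread("pics/scene0.png")[110:215,240:385]
cv2.imwrite("pics/v13.png",np.hstack([cv2.resize(i,None,fx=2.75,fy=2.75,interpolation=3) for i in(a,b)]))
```

```text
(array([0.804, 0.191, 0.053]), np.float64(1.5))
(array([0.801, 0.081, 0.066]), np.float64(4.7))
(array([ 0.804, -0.019,  0.07 ]), np.float64(0.1))
```

View pics/v13.png

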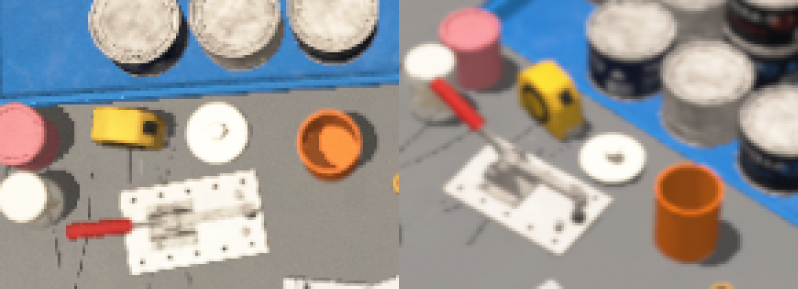

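```bash
cat >> h.py <<'E'
Rd0=Rd
def Rd(yaw):
    """yaw or (yaw, tilt about world x) in deg"""
    if isinstance(yaw,tuple): return R.from_euler('x',yaw[1],degrees=True).as_matrix()@Rd0(yaw[0])
    return Rd0(yaw)
E
python3 - <<'E'
from h import *
json.dump([[.4463,-.0177,.12],Rd(-6.7).tolist()],open(CF,"w"))
L=(.6908,.1179)
plan([(*L,.11,(-90,8),34,1)])
E
```

```text
[[-15,1,20.5,-0.6,7.6,0.5,34],[-29.5,2,41.5,-1.2,15.1,1.1,34],[-44.5,2.5,62,-1.8,22.7,1.6,34],[-59.5,3.5,82.5,-2.4,30.2,2.1,34],[-74,4.5,103,-3,37.8,2.6,34],[-89,5.5,124,-3.6,45.4,3.2,34],[-104,6.5,144.5,-4.2,52.9,3.7,34],[-118.5,7.5,165,-4.8,60.5,4.2,34],[-133.5,8,185.5,-5.3,68,4.8,34],[-148.5,9,206.5,-5.9,75.6,5.3,34]]
[[-23.5,2.5,-9,-0.6,7.6,0.5,34],[-23.5,2.5,-9,-0.6,7.6,0.5,34]]
```

>>> drive_tool(
  plan=[
    [-15, 1, 20.5, -0.6, 7.6, 0.5, 34],
    [-29.5, 2, 41.5, -1.2, 15.1, 1.1, 34],
    [-44.5, 2.5, 62, -1.8, 22.7, 1.6, 34],
    [-59.5, 3.5, 82.5, -2.4, 30.2, 2.1, 34],
    [-74, 4.5, 103, -3, 37.8, 2.6, 34],
    [-89, 5.5, 124, -3.6, 45.4, 3.2, 34],
    [-104, 6.5, 144.5, -4.2, 52.9, 3.7, 34],
    [-118.5, 7.5, 165, -4.8, 60.5, 4.2, 34],
    [-133.5, 8, 185.5, -5.3, 68, 4.8, 34],
    [-148.5, 9, 206.5, -5.9, 75.6, 5.3, 34],
  ],
)

```text
time: 39.3
position: [0.6699, 0.1056, 0.1113]
tool_rot: [-0.044, 0.75, -0.659, 0.045]
ft_force: [1.4, -1.6, -0.3]
grip_width: 0.0338
```

>>> drive_tool(
  plan=[
    [-23.5, 2.5, -9, -0.6, 7.6, 0.5, 34],
    [-23.5, 2.5, -9, -0.6, 7.6, 0.5, 34],
  ],
)

```text
time: 39.5
position: [0.6936, 0.1183, 0.1101]
tool_rot: [0.001, 0.755, -0.656, 0.001]
ft_force: [0.1, 0.4, 0.0]
grip_width: 0.034
```

Run:
```python
from look import *
st(); print(json.load(open(CF))[0])
ims={"top":snap("top","t14"),"scene":snap("scene","s14")}
CAN=[q+[0,0,.016] for q in LIN]
for c in("top","scene"):
    sh("liner "+c,fit(ims,CAN,["orange"],(.4463,-.0177,0),.08,(c,),rot=False))
    for n in("liner_lid","liner","canister_base"): print(c,n,[(round(x["conf"],2),x["location"],np.round(onz(c,x["location"],0.016 if n=="liner" else 0)[:2],3).tolist()) for x in mark_of(c,n)[:2]])
    m=mask(ims[c],"brass"); n,l,s,ce=cv2.connectedComponentsWithStats(m)
    print(c,[(s[i,4].item(),np.round(ce[i],1).tolist()) for i in range(1,n) if 10<s[i,4]<130 and 250<ce[i][0]<440 and 130<ce[i][1]<290])
sh("lid scene",fit(ims,cyl(.033,.003,.009)+cyl(.009,.009,.024),["white"],(.6908,.114,0),.045,("scene",),rot=False))
L=(.6908,.1179)
plan([(*L,.02,(-90,8),34,0),(*L,-.008,(-90,8),34,1,14),(*L,-.008,(-90,8),10,4),(*L,.06,(-90,8),10,0,34)],save=False)
```

```text
t 39.5 p [0.6936 0.1183 0.1101] rot [[-1.0, 0.003, -0.0], [0.001, 0.139, -0.99], [-0.003, -0.99, -0.139]] f [0.1 0.4 0. ] w 0.034 q [-0.06  0.73  1.32  0.16  1.11  1.45]
[0.690806620572198, 0.11795035518519086, 0.10988603459112505]
liner top [ 0.4527 -0.0193] yaw 0.0 res 0.526
top liner_lid [(0.45, [282.1, 158.8], [0.688, 0.103])]
top liner [(0.84, [322.0, 235.1], [0.457, -0.012])]
top canister_base []
top [(13, [320.4, 246.8])]
liner scene [ 0.4642 -0.0041] yaw 0.0 res 0.417
scene liner_lid [(0.89, [317.3, 167.0], [0.694, 0.116])]
scene liner [(0.7, [292.4, 241.1], [0.455, -0.022])]
scene canister_base [(0.6, [288.9, 245.9], [0.446, -0.017])]
scene []
lid scene [0.6765 0.1164] yaw 0.0 res 0.519
[[0,29.5,4,0,0,0,34],[0,59.5,8.5,0,0,0,34],[0,89,12.5,0,0,0,34],[0,103,14.5,0,0,0,34],[0,116.5,16.5,0,0,0,34],[0,116.5,16.5,0,0,0,34],[0,116.5,16.5,0,0,0,10],[0,116.5,16.5,0,0,0,10],[0,116.5,16.5,0,0,0,10],[0,116.5,16.5,0,0,0,10]]
[[0,-33.5,-5,0,0,0,10],[0,-67,-9.5,0,0,0,10]]
```

>>> drive_tool(
  plan=[
    [0, 29.5, 4, 0, 0, 0, 34],
    [0, 59.5, 8.5, 0, 0, 0, 34],
    [0, 89, 12.5, 0, 0, 0, 34],
    [0, 103, 14.5, 0, 0, 0, 34],
    [0, 112, 16, 0, 0, 0, 34],
    [0, 116.5, 16.5, 0, 0, 0, 34],
    [0, 116.5, 16.5, 0, 0, 0, 10],
    [0, 116.5, 16.5, 0, 0, 0, 10],
    [0, 116.5, 16.5, 0, 0, 0, 10],
    [0, 116.5, 16.5, 0, 0, 0, 10],
  ],
  newtons=12,
)

```text
time: 40.9
position: [0.6919, 0.1178, -0.0062]
tool_rot: [0.001, 0.755, -0.656, 0.001]
ft_force: [0.0, 0.2, 2.3]
grip_width: 0.0171
```

>>> drive_tool(
  plan=[
    [0, -33.5, -5, 0, 0, 0, 10],
    [0, -67, -9.5, 0, 0, 0, 10],
    [0, -115, -16, 0, 0, 0, 10],
    [0, -115, -16, 0, 0, 0, 10],
  ],
)

```text
time: 41.3
position: [0.6966, 0.1177, 0.117]
tool_rot: [0.005, 0.754, -0.656, 0.006]
ft_force: [1.3, -0.6, -0.1]
grip_width: 0.0174
```

Run:
```python
from h import *
st(); b=snap("scene","s15"); a=snap("top","t15")
print([(x["conf"],x["location"]) for x in mark_of("scene","liner_lid")[:2]])
c=(np.r_[b[140:180,300:345]]); 
A=cv2.resize(a[190:280,270:370],None,fx=4,fy=4,interpolation=3);B=cv2.resize(b[110:200,280:380],None,fx=4,fy=4,interpolation=3)
cv2.imwrite("pics/v14.png",np.hstack([A,B]))
```

```text
t 41.3 p [0.6966 0.1177 0.117 ] rot [[-1.0, 0.016, 0.002], [0.0, 0.139, -0.99], [-0.016, -0.99, -0.139]] f [ 1.3 -0.6 -0.1] w 0.0174 q [-0.06  0.72  1.31  0.16  1.11  1.44]
[(0.73, [318.1, 134.0])]
```

View pics/v14.png

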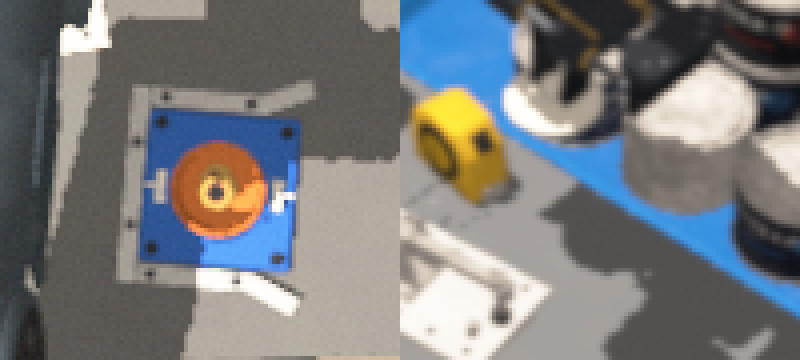

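Run:
```python
from h import *
for c in("top","scene"):
    im=cv2.imread(f"pics/{'t' if c=='top' else 's'}15.png"); m=mask(im,"orange")
    p=np.round(proj(c,[.4463,-.0177,.06])[0]).astype(int); r=np.zeros_like(m); cv2.circle(r,tuple(p.tolist()),32,255,-1); m&=r
    cs=cv2.findContours(m,0,2)[0]; k=np.vstack(cs); (cx,cy),rad=cv2.minEnclosingCircle(k); h=cv2.convexHull(k)
    x,y,w,hh=cv2.boundingRect(h); print(c,(cx,cy),rad,(x,y,w,hh), np.round(onz(c,[cx,cy],.09),4),"expected r px",np.linalg.norm(proj(c,[.4463,-.0177,.09])-proj(c,[.4463+.0325,-.0177,.09])))
    print(np.round(proj(c,[.4463,-.0177,.09]),1))
json.dump([[.6908,.1180,.1081],Rd((-90,8)).tolist()],open(CF,"w"))
P=(.4463,-.0177+.0036)
plan([(*P,.13,(-90,8),10,0,45),(*P,.094,(-90,8),10,1,12)])
```

```text
top (324.2784729003906, 237.2088623046875) 11.34039306640625 (313, 226, 23, 23) [ 0.4522 -0.0201  0.09  ] expected r px 11.917043532353198
[[323.5 239.4]]
scene (290.0, 229.5500030517578) 16.056325912475586 (277, 214, 26, 32) [ 0.4399 -0.0318  0.09  ] expected r px 12.38475246150341
[[287.7 224.7]]
[[35,-5.5,18.5,0,0,0,10],[70,-11.5,36.5,0,0,0,10],[105,-17,55,0,0,0,10],[139.5,-23,73,0,0,0,10],[174.5,-28.5,91.5,0,0,0,10],[209.5,-34.5,109.5,0,0,0,10],[244.5,-40,128,0,0,0,10],[244.5,-31,129,0,0,0,10],[244.5,-22,130.5,0,0,0,10],[244.5,-13.5,131.5,0,0,0,10]]
[[0,9,1.5,0,0,0,10],[0,9,1.5,0,0,0,10]]
```

Run:
```python
from h import *
json.dump([[.6908,.1180,.1081],Rd((-90,8)).tolist()],open(CF,"w"))
P=(.451,-.0154)
plan([(*P,.13,(-90,8),10,0,45),(*P,.094,(-90,8),10,1,12)])
```

```text
[[34.5,-6,18.5,0,0,0,10],[68.5,-11.5,37,0,0,0,10],[103,-17.5,55.5,0,0,0,10],[137,-23,73.5,0,0,0,10],[171.5,-29,92,0,0,0,10],[205.5,-34.5,110.5,0,0,0,10],[240,-40.5,129,0,0,0,10],[240,-31.5,130.5,0,0,0,10],[240,-22.5,131.5,0,0,0,10],[240,-13.5,133,0,0,0,10]]
[[0,9,1,0,0,0,10],[0,9,1,0,0,0,10]]
```

>>> drive_tool(
  plan=[
    [34.5, -6, 18.5, 0, 0, 0, 10],
    [68.5, -11.5, 37, 0, 0, 0, 10],
    [103, -17.5, 55.5, 0, 0, 0, 10],
    [137, -23, 73.5, 0, 0, 0, 10],
    [171.5, -29, 92, 0, 0, 0, 10],
    [205.5, -34.5, 110.5, 0, 0, 0, 10],
    [240, -40.5, 129, 0, 0, 0, 10],
    [240, -31.5, 130.5, 0, 0, 0, 10],
    [240, -22.5, 131.5, 0, 0, 0, 10],
    [240, -13.5, 133, 0, 0, 0, 10],
  ],
)

```text
time: 42.45
position: [0.4514, -0.0157, 0.1022]
tool_rot: [-0.0, 0.755, -0.656, -0.0]
ft_force: [-0.3, -0.0, -0.6]
grip_width: 0.0173
```

>>> drive_tool(
  plan=[
    [0, 5, 1, 0, 0, 0, 10],
    [0, 9, 1, 0, 0, 0, 10],
    [0, 9, 1, 0, 0, 0, 10],
  ],
)

```text
time: 42.75
position: [0.4508, -0.015, 0.0936]
tool_rot: [-0.001, 0.755, -0.656, -0.0]
ft_force: [0.4, -0.3, -0.2]
grip_width: 0.0173
```

Run:
```python
from h import *
st(); b=snap("scene","s16"); a=snap("top","t16")
ci=lambda r,z:[cyl(r,0,z)[1]]
B=overlay(b,"scene",[(ci(.0325,.09),(.451,-.019,0)),(ci(.033,.111),(.451,-.019,0))],"pics/x.png",250,180,330,255,7)
cv2.imwrite("pics/v15.png",B)
```

```text
t 42.75 p [ 0.4508 -0.015   0.0936] rot [[-1.0, -0.001, 0.001], [-0.001, 0.14, -0.99], [0.001, -0.99, -0.14]] f [ 0.4 -0.3 -0.2] w 0.0173 q [-0.38  0.49  1.95  0.19  0.76  1.05]
```

View pics/v15.png

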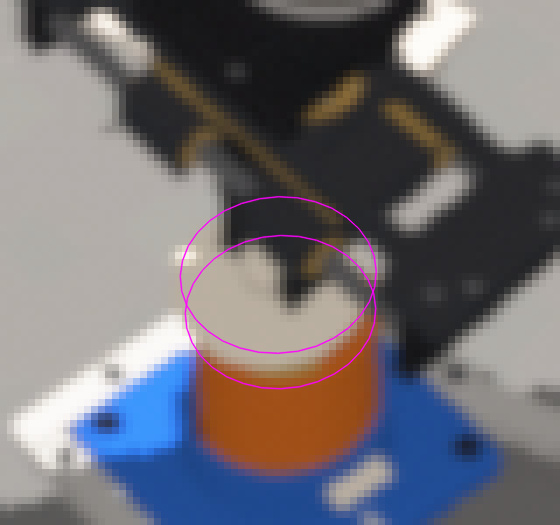

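>>> drive_tool(
  plan=[
    [-1.5, 0, 1.5, 0, 0, 0, 10],
    [-1.5, 5, 2, 0, 0, 0, 10],
    [-1.5, 10, 3, 0, 0, 0, 10],
    [-1.5, 13, 3.5, 0, 0, 0, 10],
    [-1.5, 14, 3.5, 0, 0, 0, 10],
    [-1.5, 14, 3.5, 0, 0, 0, 10],
  ],
)

```text
time: 43.45
position: [0.4534, -0.0168, 0.081]
tool_rot: [0.001, 0.755, -0.656, 0.0]
ft_force: [0.3, 1.6, 10.1]
grip_width: 0.0174
```

>>> drive_tool(
  plan=[
    [0, 1, 0, 0, 0, 0, 10],
    [0, 2, 0.5, 0, 0, 0, 10],
    [0, 2, 0.5, 0, 0, 0, 10],
  ],
)

```text
time: 43.75
position: [0.4536, -0.0167, 0.0798]
tool_rot: [0.002, 0.755, -0.656, 0.001]
ft_force: [0.7, 2.4, 17.6]
grip_width: 0.0175
```

>>> drive_tool(
  plan=[
    [0, -2, 0, 0, 0, 0, 10],
    [-1, -2, 0, 0, 0, 0, 10],
    [-2, -2, 0, 0, 0, 0, 10],
    [-2, -0.5, 0, 0, 0, 0, 10],
    [-2, -0.5, 0, 0, 0, 0, 10],
  ],
)

```text
time: 44.25
position: [0.4538, -0.0163, 0.0794]
tool_rot: [-0.0, 0.755, -0.655, -0.001]
ft_force: [-1.1, 3.4, 14.9]
grip_width: 0.0175
```

>>> drive_tool(
  plan=[
    [0, -1.5, 0, 0, 0, 0, 10],
    [0, -1.5, -1, 0, 0, 0, 10],
    [0, -1.5, -2, 0, 0, 0, 10],
    [0, 0, -2, 0, 0, 0, 10],
    [0, 0, -2, 0, 0, 0, 10],
  ],
)

```text
time: 44.75
position: [0.454, -0.0161, 0.0795]
tool_rot: [-0.001, 0.754, -0.657, 0.0]
ft_force: [-3.6, -3.1, 13.1]
grip_width: 0.0177
```

>>> drive_tool(
  plan=[
    [1, -1, 1, 0, 0, 0, 10],
    [1, -1, 1, 0, 0, 0, 10],
    [1, -1, 1, 0, 0, 0, 34],
    [1, -1, 1, 0, 0, 0, 34],
    [1, -1, 1, 0, 0, 0, 34],
    [1, -20, 1, 0, 0, 0, 34],
    [1, -60, -3, 0, 0, 0, 34],
    [-19, -90, -39, 0, 0, 0, 60],
    [-19, -90, -84, 0, 0, 0, 60],
    [-19, -90, -129, 0, 0, 0, 60],
  ],
)

```text
time: 45.75
position: [0.4747, 0.1006, 0.187]
tool_rot: [0.002, 0.754, -0.656, 0.0]
ft_force: [0.5, 0.3, -0.2]
grip_width: 0.0506
```

>>> drive_tool(
  plan=[
    [-5, -15, -45, 0, 0, 0, 60],
    [-10, -30, -90, 0, 0, 0, 60],
    [-15, -45, -130, 0, 0, 0, 60],
    [-15, -45, -130, 0, 0, 0, 60],
  ],
)

```text
time: 46.15
position: [0.4903, 0.2267, 0.2511]
tool_rot: [0.0, 0.755, -0.655, 0.004]
ft_force: [-0.2, -0.6, -0.5]
grip_width: 0.0597
```

Run:
```python
from look import *
st(); ims={"top":snap("top","t17"),"scene":snap("scene","s17")}
for c in("top","scene"):
    for n in("liner_lid","liner","canister_base","cover","handle","ledge"):
        z={"liner_lid":.085,"liner":.016,"handle":.114,"ledge":.012}.get(n,0)
        print(c,n,[(round(x["conf"],2),x["location"],np.round(onz(c,x["location"],z)[:2],3).tolist()) for x in mark_of(c,n)[:2]])
    sh("lid "+c,fit(ims,[q+[0,0,.085] for q in cyl(.033,.005,.009)+cyl(.009,.009,.024)],["white"],(.4515,-.019,0),.033,(c,),rot=False))
    sh("base "+c,fit(ims,FOOT,["blue"],(.4507,-.0196,np.radians(83.3)),.075,(c,),sub=[[q+[0,0,.016] for q in LIN]+[q+[0,0,.085] for q in cyl(.033,.003,.009)]]))
A=cv2.resize(ims["top"][190:280,270:370],None,fx=4,fy=4,interpolation=3);B=cv2.resize(ims["scene"][190:280,240:340],None,fx=4,fy=4,interpolation=3)
C=cv2.resize(ims["top"][205:295,180:280],None,fx=4,fy=4,interpolation=3)[:240]; D=cv2.resize(ims["scene"][135:235,150:270],None,fx=3.33,fy=3.33)[:240,:400]
cv2.imwrite("pics/v16.png",np.vstack([np.hstack([A,B]),np.hstack([C,D])]))
```

```text
t 46.15 p [0.4903 0.2267 0.2511] rot [[-1.0, 0.006, 0.006], [-0.005, 0.141, -0.99], [-0.007, -0.99, -0.141]] f [-0.2 -0.6 -0.5] w 0.0597 q [0.14 0.33 1.63 0.15 1.16 1.64]
top liner_lid [(0.56, [324.0, 236.4], [0.454, -0.019])]
top liner [(0.37, [321.6, 237.1], [0.451, -0.011])]
top canister_base [(0.97, [327.3, 238.6], [0.446, -0.027]), (0.55, [222.3, 249.7], [0.42, 0.286])]
top cover [(0.58, [232.0, 246.6], [0.429, 0.256])]
top handle [(0.94, [221.1, 248.2], [0.429, 0.258])]
top ledge [(0.23, [301.2, 255.3], [0.399, 0.05])]
lid top [ 0.4464 -0.0642] yaw 0.0 res 0.369
base top [ 0.4511 -0.0192] yaw 83.0 res 0.395
scene liner_lid [(0.61, [285.5, 221.6], [0.452, -0.004])]
scene liner [(0.76, [290.9, 240.3], [0.454, -0.017])]
scene canister_base [(0.57, [291.8, 245.6], [0.451, -0.022]), (0.48, [277.8, 228.3], [0.465, 0.043])]
scene cover [(0.97, [210.4, 191.6], [0.423, 0.268]), (0.41, [446.2, 232.8], [0.754, -0.288])]
scene handle [(0.89, [203.2, 166.6], [0.415, 0.259])]
scene ledge [(0.75, [199.5, 183.0], [0.417, 0.306]), (0.53, [285.7, 273.6], [0.378, -0.074])]
lid scene [ 0.4607 -0.0217] yaw 0.0 res 0.406
base scene [ 0.4536 -0.0165] yaw 82.9 res 0.325
```

View pics/v16.png

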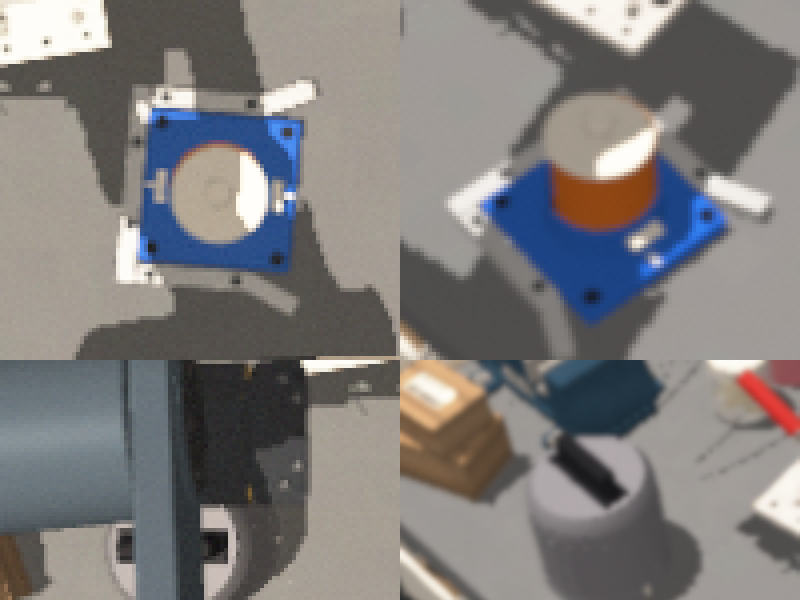

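Run:
```python
from h import *
print(np.round(onz("top",[324.75,238.25],.094),4),np.round(onz("top",[324.5,237.5],.109),4), np.round(onz("scene",[240+601/4,190+137/4],.094),4))
o=get_obs(); json.dump([list(o["position"]),Rd((-90,8)).tolist()],open(CF,"w"))
L=(.448,-.018)
plan([(*L,.15,-6.7,34,0),(*L,.077,-6.7,34,0,25),(*L,.077,-6.7,10,3)])
```

```text
[ 0.4494 -0.0214  0.094 ] [ 0.4518 -0.021   0.109 ] [ 0.6127 -0.1973  0.094 ]
[[3.5,6,23,0.6,-7.6,-0.5,34],[7.5,11.5,45.5,1.2,-15.1,-1.1,34],[11,17.5,68.5,1.8,-22.7,-1.6,34],[14.5,23.5,91.5,2.4,-30.2,-2.1,34],[18.5,29,114.5,3,-37.8,-2.6,34],[22,35,137,3.6,-45.4,-3.2,34],[25.5,40.5,160,4.2,-52.9,-3.7,34],[29.5,46.5,183,4.8,-60.5,-4.2,34],[33,52.5,205.5,5.3,-68,-4.8,34],[36.5,58,228.5,5.9,-75.6,-5.3,34]]
[[22,9,1.5,0.6,-7.6,-0.5,34],[22.5,33.5,2,0.6,-7.6,-0.5,34],[22.5,57.5,2.5,0.6,-7.6,-0.5,34],[23,82,2.5,0.6,-7.6,-0.5,34],[23,82,2.5,0.6,-7.6,-0.5,10],[23,82,2.5,0.6,-7.6,-0.5,10],[23,82,2.5,0.6,-7.6,-0.5,10]]
```

>>> drive_tool(
  plan=[
    [3.5, 6, 23, 0.6, -7.6, -0.5, 34],
    [7.5, 11.5, 45.5, 1.2, -15.1, -1.1, 34],
    [11, 17.5, 68.5, 1.8, -22.7, -1.6, 34],
    [14.5, 23.5, 91.5, 2.4, -30.2, -2.1, 34],
    [18.5, 29, 114.5, 3, -37.8, -2.6, 34],
    [22, 35, 137, 3.6, -45.4, -3.2, 34],
    [25.5, 40.5, 160, 4.2, -52.9, -3.7, 34],
    [29.5, 46.5, 183, 4.8, -60.5, -4.2, 34],
    [33, 52.5, 205.5, 5.3, -68, -4.8, 34],
    [36.5, 58, 228.5, 5.9, -75.6, -5.3, 34],
  ],
)

```text
time: 47.85
position: [0.4519, 0.0033, 0.1591]
tool_rot: [-0.436, 0.562, -0.552, 0.436]
ft_force: [-0.0, -0.3, -0.6]
grip_width: 0.0342
```

>>> drive_tool(
  plan=[
    [22, 9, 1.5, 0.6, -7.6, -0.5, 34],
    [22, 9, 1.5, 0.6, -7.6, -0.5, 34],
    [22, 9, 1.5, 0.6, -7.6, -0.5, 34],
  ],
)

```text
time: 48.15
position: [0.4479, -0.0175, 0.1502]
tool_rot: [-0.469, 0.529, -0.529, 0.469]
ft_force: [0.9, -0.0, 0.4]
grip_width: 0.034
```

```bash
rm cmd.json
python3 - <<'E'
from h import *
st()
L=(.448,-.018)
plan([(*L,.10,-6.7,34,0,25),(*L,.077,-6.7,34,1,12),(*L,.077,-6.7,10,3)])
E
```

```text
t 48.15 p [ 0.4479 -0.0175  0.1502] rot [[-0.12, -0.0, 0.993], [-0.993, 0.001, -0.12], [-0.001, -1.0, -0.0]] f [ 0.9 -0.   0.4] w 0.034 q [-0.29  0.37  1.92  0.    0.85 -0.17]
[[0,16.5,0,0,-0.1,0,34],[0.5,33.5,0,0,-0.1,0,34],[0.5,50,0,0,-0.2,-0.1,34],[0.5,61.5,0,0,-0.2,-0.1,34],[0.5,73,0,0,-0.2,-0.1,34],[0.5,73,0,0,-0.2,-0.1,34],[0.5,73,0,0,-0.2,-0.1,10],[0.5,73,0,0,-0.2,-0.1,10],[0.5,73,0,0,-0.2,-0.1,10]]
```

>>> drive_tool(
  plan=[
    [0, 16.5, 0, 0, 0, 0, 34],
    [0.5, 33.5, 0, 0, 0, 0, 34],
    [0.5, 50, 0, 0, 0, 0, 34],
    [0.5, 61.5, 0, 0, 0, 0, 34],
    [0.5, 73, 0, 0, 0, 0, 34],
    [0.5, 73, 0, 0, 0, 0, 34],
  ],
)

```text
time: 48.75
position: [0.4483, -0.0171, 0.0768]
tool_rot: [-0.47, 0.529, -0.528, 0.47]
ft_force: [0.0, 1.0, -0.2]
grip_width: 0.0339
```

>>> drive_tool(
  plan=[
    [0, 0, 0, 0, 0, 0, 10],
    [0, 0, 0, 0, 0, 0, 10],
    [0, 0, 0, 0, 0, 0, 10],
  ],
  newtons=8,
)

```text
time: 49.05
position: [0.4481, -0.0178, 0.0776]
tool_rot: [0.47, -0.528, 0.528, -0.47]
ft_force: [0.4, 0.5, 0.7]
grip_width: 0.0181
```

>>> drive_tool(
  plan=[
    [0, 1, 0, 0, 0, 0, 10],
    [0, 2, 0, 0, 0, 0, 10],
    [0, 2, 0, 0, 0, 0, 10],
  ],
)

```text
time: 49.35
position: [0.4483, -0.0179, 0.0764]
tool_rot: [0.469, -0.528, 0.529, -0.47]
ft_force: [-1.3, 1.4, 11.9]
grip_width: 0.0178
```

>>> drive_tool(
  plan=[
    [0, -1, 1.5, 0, 0, 0, 10],
    [0, -1, 3, 0, 0, 0, 10],
    [0, 0, 3, 0, 0, 0, 10],
    [0, 0, 3, 0, 0, 0, 10],
  ],
)

```text
time: 49.75
position: [0.4483, -0.0178, 0.0757]
tool_rot: [-0.471, 0.53, -0.527, 0.469]
ft_force: [-4.4, 0.8, 12.9]
grip_width: 0.0184
```

>>> drive_tool(
  plan=[
    [0, -1, -2.5, 0, 0, 0, 10],
    [0, -1, -5, 0, 0, 0, 10],
    [0, 0, -5, 0, 0, 0, 10],
    [0, 0, -5, 0, 0, 0, 10],
  ],
)

```text
time: 50.15
position: [0.4479, -0.0181, 0.0759]
tool_rot: [0.469, -0.527, 0.529, -0.471]
ft_force: [1.8, 1.4, 8.6]
grip_width: 0.0177
```

>>> drive_tool(
  plan=[
    [0, -4, 2, 0, 0, 0, 10],
    [0, -4, 2, 0, 0, 0, 10],
    [0, -4, 4.5, 0, 0, 0, 10],
    [0, -4, 7, 0, 0, 0, 10],
    [0, -4, 7, 0, 0, 0, 10],
  ],
)

```text
time: 50.65
position: [0.453, -0.0186, 0.0789]
tool_rot: [-0.47, 0.528, -0.528, 0.47]
ft_force: [0.6, -0.5, 0.2]
grip_width: 0.0177
```

>>> drive_tool(
  plan=[
    [0, 0, -5, 0, 0, 0, 10],
    [0, 0, -10, 0, 0, 0, 10],
    [0, 0, -10, 0, 0, 0, 10],
  ],
)

```text
time: 50.95
position: [0.4409, -0.0169, 0.0789]
tool_rot: [-0.47, 0.529, -0.527, 0.47]
ft_force: [-0.5, -0.5, 0.5]
grip_width: 0.0181
```

>>> drive_tool(
  plan=[
    [0, 3.5, 2, 0, 0, 0, 10],
    [0, 3.5, 3, 0, 0, 0, 10],
    [0, 3.5, 4, 0, 0, 0, 10],
    [0, 3.5, 5, 0, 0, 0, 10],
    [0, 3.5, 6, 0, 0, 0, 10],
    [0, 3.5, 6, 0, 0, 0, 10],
  ],
)

```text
time: 51.55
position: [0.4476, -0.0177, 0.076]
tool_rot: [-0.47, 0.529, -0.527, 0.47]
ft_force: [-0.9, 0.2, 1.8]
grip_width: 0.0175
```

>>> drive_tool(
  plan=[
    [0, 0, 1, 0, 0, 0, 10],
    [0, 0, 2, 0, 0, 0, 10],
    [0, 0, 3, 0, 0, 0, 10],
    [0, 0, 4, 0, 0, 0, 10],
    [0, 0, 4, 0, 0, 0, 10],
  ],
)

```text
time: 52.05
position: [0.453, -0.0186, 0.0754]
tool_rot: [-0.47, 0.528, -0.528, 0.47]
ft_force: [0.9, 0.2, -0.2]
grip_width: 0.0176
```

>>> drive_tool(
  plan=[
    [0, 0, 1, 0, 0, 0, 10],
    [0, 0, 2, 0, 0, 0, 10],
    [0, 0, 3, 0, 0, 0, 10],
    [0, 0, 4, 0, 0, 0, 10],
    [0, 0, 4, 0, 0, 0, 10],
  ],
)

```text
time: 52.55
position: [0.4561, -0.0188, 0.0754]
tool_rot: [-0.47, 0.529, -0.528, 0.47]
ft_force: [-2.2, 0.6, -0.4]
grip_width: 0.0182
```

>>> drive_tool(
  plan=[
    [0, 0, -1.5, 0, 0, 0, 10],
    [0, 1.5, -1.5, 0, 0, 0, 10],
    [0, 3, -1.5, 0, 0, 0, 10],
    [0, 3, -1.5, 0, 0, 0, 10],
  ],
)

```text
time: 52.95
position: [0.4542, -0.0186, 0.0728]
tool_rot: [-0.47, 0.529, -0.527, 0.47]
ft_force: [-3.7, 0.6, 6.3]
grip_width: 0.0176
```

>>> drive_tool(
  plan=[
    [0, 1, 0, 0, 0, 0, 10],
    [0, 2, 0, 0, 0, 0, 10],
    [0, 2, 0, 0, 0, 0, 10],
  ],
)

```text
time: 53.25
position: [0.4525, -0.0182, 0.0718]
tool_rot: [-0.471, 0.53, -0.526, 0.469]
ft_force: [-6.8, 0.7, 18.5]
grip_width: 0.0175
```

>>> drive_tool(
  plan=[
    [0, -2, -1.5, 0, 0, 0, 10],
    [0, -2, -1.5, 0, 0, 0, 10],
    [0, -0.5, -1.5, 0, 0, 0, 10],
    [0, -0.5, -1.5, 0, 0, 0, 10],
  ],
)

```text
time: 53.65
position: [0.4523, -0.0182, 0.0717]
tool_rot: [-0.471, 0.529, -0.527, 0.47]
ft_force: [-5.6, 1.9, 14.0]
grip_width: 0.0176
```

>>> drive_tool(
  plan=[
    [0, -1.5, -3, 0, 0, 0, 10],
    [0, -1.5, -6, 0, 0, 0, 10],
    [0, -1.5, -6, 0, 0, 0, 10],
  ],
)

```text
time: 53.95
position: [0.4482, -0.0181, 0.0724]
tool_rot: [0.47, -0.528, 0.528, -0.47]
ft_force: [0.4, -0.1, -0.6]
grip_width: 0.0176
```

>>> drive_tool(
  plan=[
    [0, 0, -2, 0, 0, 0, 10],
    [0, 0, -4, 0, 0, 0, 10],
    [0, 0, -4, 0, 0, 0, 10],
    [0, 0, -4, 0, 0, 0, 10],
  ],
)

```text
time: 54.35
position: [0.4446, -0.0177, 0.0727]
tool_rot: [0.47, -0.528, 0.529, -0.47]
ft_force: [1.8, 0.4, 0.3]
grip_width: 0.0174
```

>>> drive_tool(
  plan=[
    [0, 0, 3, 0, 0, 0, 10],
    [0, 0, 6, 0, 0, 0, 10],
    [0, 0, 9, 0, 0, 0, 10],
    [0, 0, 7.5, 0, 0, 0, 10],
    [0, 1.5, 7.5, 0, 0, 0, 10],
    [0, 1.5, 7.5, 0, 0, 0, 10],
  ],
)

```text
time: 54.95
position: [0.45, -0.018, 0.0716]
tool_rot: [-0.471, 0.529, -0.527, 0.47]
ft_force: [-3.5, 0.5, 8.8]
grip_width: 0.0174
```

>>> drive_tool(
  plan=[
    [0, -1, 0, 0, 0, 0, 34],
    [0, -1, 0, 0, 0, 0, 34],
    [0, -1, 0, 0, 0, 0, 34],
    [0, -30, 0, 0, 0, 0, 34],
    [0, -70, 0, 0, 0, 0, 34],
    [0, -110, 0, 0, 0, 0, 34],
    [-40, -125, -5, 0, 0, 0, 50],
    [-85, -140, -8, 0, 0, 0, 50],
    [-130, -160, -10, 0, 0, 0, 50],
    [-175, -180, -10, 0, 0, 0, 50],
  ],
)

```text
time: 55.95
position: [0.4611, 0.1581, 0.2518]
tool_rot: [-0.47, 0.529, -0.528, 0.47]
ft_force: [1.9, -0.2, -0.6]
grip_width: 0.0488
```

Run:
```python
from look import *
st(); ims={"top":snap("top","t18"),"scene":snap("scene","s18")}
for c in("top","scene"):
    for n in("liner_lid","cover","handle"):
        z={"liner_lid":.085,"handle":.114}.get(n,0)
        print(c,n,[(round(x["conf"],2),x["location"],np.round(onz(c,x["location"],z)[:2],4).tolist()) for x in mark_of(c,n)[:2]])
# orange visible around lid in top; cover fit from the first pictures
im=ims["top"]; m=mask(im,"orange")[215:260,305:345]; print("orange px",int((m>0).sum()), "before", int((mask(cv2.imread('pics/t17.png'),"orange")[215:260,305:345]>0).sum()))
i0={c:cv2.imread(f"pics/{c}0.png") for c in("top","scene")}
# dark handle mask in first top/scene
for c in("top","scene"):
    h=cv2.cvtColor(i0[c],cv2.COLOR_BGR2GRAY); k=np.zeros_like(h)
    q=np.round(proj(c,[.42,.258,.12])[0]).astype(int); cv2.circle(k,tuple(q.tolist()),22,255,-1)
    mm=((h<70)&(k>0)).astype(np.uint8)
    n,l,s,ce=cv2.connectedComponentsWithStats(mm); i=1+np.argmax(s[1:,4]); mm=(l==i).astype(np.uint8)*255
    sh("handle "+c,fit({c:mm},box(-.033,.033,-.007,.007,.101,.127),[],(.42,.258,np.pi/2),.3,(c,)))
```

```text
t 55.95 p [0.4611 0.1581 0.2518] rot [[-0.117, -0.001, 0.993], [-0.993, 0.001, -0.117], [-0.0, -1.0, -0.001]] f [ 1.9 -0.2 -0.6] w 0.0488 q [0.1  0.28 1.7  0.   1.16 0.22]
top liner_lid [(0.85, [328.0, 237.2], [0.4518, -0.0302])]
top cover []
top handle [(0.52, [342.7, 254.6], [0.4052, -0.0685]), (0.32, [325.4, 234.2], [0.4607, -0.0237])]
scene liner_lid [(0.78, [284.9, 225.3], [0.4428, -0.0113]), (0.74, [290.8, 243.0], [0.4163, -0.0577])]
scene cover [(0.77, [212.8, 190.6], [0.4302, 0.2665])]
scene handle [(0.96, [203.2, 168.8], [0.4105, 0.2532]), (0.37, [319.7, 245.6], [0.4426, -0.1248])]
orange px 0 before 0
handle top [0.4219 0.253 ] yaw 87.7 res 0.138
handle scene [0.417  0.2533] yaw 85.2 res 0.702
```

```bash
rm cmd.json
python3 - <<'E'
from h import *
H=(.4205,.253)
plan([(*H,.16,-3,50,1),(*H,.081,-3,50,1,25),(*H,.081,-3,8,4)])
E
```

```text
[[-23,22.5,-13,0,-0.9,0,50],[-46,45,-25.5,0.1,-1.9,0,50],[-69.5,68,-38.5,0.1,-2.8,0,50],[-92.5,90.5,-51.5,0.2,-3.8,0,50],[-92.5,90.5,-51.5,0.2,-3.8,0,50],[-92.5,110,-51.5,0.2,-3.8,0,50],[-92.5,130,-51.5,0.2,-3.8,0,50],[-92.5,149.5,-51.5,0.2,-3.8,0,50],[-92.5,169.5,-51.5,0.2,-3.8,0,50],[-92.5,169.5,-51.5,0.2,-3.8,0,50]]
[[0,0,0,0,0,0,8],[0,0,0,0,0,0,8],[0,0,0,0,0,0,8],[0,0,0,0,0,0,8]]
```

>>> drive_tool(
  plan=[
    [-23, 22.5, -13, 0, -0.9, 0, 50],
    [-46, 45, -25.5, 0, -1.9, 0, 50],
    [-69.5, 68, -38.5, 0, -2.8, 0, 50],
    [-92.5, 90.5, -51.5, 0, -3.8, 0, 50],
    [-92.5, 90.5, -51.5, 0, -3.8, 0, 50],
    [-92.5, 90.5, -51.5, 0, -3.8, 0, 50],
  ],
)

```text
time: 56.95
position: [0.421, 0.2535, 0.1601]
tool_rot: [-0.488, 0.513, -0.512, 0.487]
ft_force: [-0.3, 0.1, 0.6]
grip_width: 0.0502
```

```bash
rm cmd.json
python3 - <<'E'
from h import *
st()
H=(.4205,.253)
plan([(*H,.081,-3,50,1,25),(*H,.081,-3,8,4)])
E
```

```text
t 56.95 p [0.421  0.2535 0.1601] rot [[-0.05, -0.002, 0.999], [-0.999, -0.0, -0.05], [0.001, -1.0, -0.002]] f [-0.3  0.1  0.6] w 0.0502 q [0.31 0.41 1.8  0.   0.93 0.36]
[[0,20,0,0,0,0,50],[0,39.5,0,0.1,0.1,0,50],[0.5,59.5,-0.5,0.1,0.1,0,50],[0.5,79,-0.5,0.1,0.1,0,50],[0.5,79,-0.5,0.1,0.1,0,50],[0.5,79,-0.5,0.1,0.1,0,8],[0.5,79,-0.5,0.1,0.1,0,8],[0.5,79,-0.5,0.1,0.1,0,8],[0.5,79,-0.5,0.1,0.1,0,8]]
```

>>> drive_tool(
  plan=[
    [0, 20, 0, 0, 0, 0, 50],
    [0, 39.5, 0, 0, 0, 0, 50],
    [0.5, 59.5, -0.5, 0, 0, 0, 50],
    [0.5, 72, -0.5, 0, 0, 0, 50],
    [0.5, 79, -0.5, 0, 0, 0, 50],
    [0.5, 79, -0.5, 0, 0, 0, 50],
    [0.5, 79, -0.5, 0, 0, 0, 8],
    [0.5, 79, -0.5, 0, 0, 0, 8],
    [0.5, 79, -0.5, 0, 0, 0, 8],
    [0.5, 79, -0.5, 0, 0, 0, 8],
  ],
  newtons=35,
)

```text
time: 57.95
position: [0.4209, 0.2542, 0.0822]
tool_rot: [-0.487, 0.512, -0.512, 0.488]
ft_force: [0.8, 0.4, -0.5]
grip_width: 0.0257
```

Run:
```python
from h import *
st()
json.dump([[.4205,.253,.081],Rd(-3).tolist()],open(CF,"w"))
H=(.4205,.253);B=(.4505,-.0187)
plan([(*H,.22,-3,8,0,40),(*B,.22,54,8,1,38)])
```

```text
t 57.95 p [0.4209 0.2542 0.0822] rot [[-0.05, 0.001, 0.999], [-0.999, 0.001, -0.05], [-0.001, -1.0, 0.001]] f [ 0.8  0.4 -0.5] w 0.0257 q [0.32 0.54 1.87 0.   0.73 0.36]
[[0,-35,0,0,0,0,8],[0,-69.5,0,0,0,0,8],[0,-104.5,0,0,0,0,8],[0,-139,0,0,0,0,8],[33.5,-139,5.5,0,-7.1,0,8],[67.5,-139,11,0,-14.3,0,8],[101,-139,16.5,0,-21.4,0,8],[135,-139,22,0,-28.5,0,8],[168.5,-139,27.5,0,-35.6,0,8],[202.5,-139,33,0,-42.7,0,8]]
[[28.5,0,-18.5,0,-7.2,0,8],[57,0,-37.5,0,-14.3,0,8],[57,0,-37.5,0,-14.3,0,8]]
```

Still closing (25.7 mm), so I give it more time and lift a little.

>>> drive_tool(
  plan=[
    [0, 0, 0, 0, 0, 0, 8],
    [0, 0, 0, 0, 0, 0, 8],
    [0, 0, 0, 0, 0, 0, 8],
    [0, 0, 0, 0, 0, 0, 8],
    [0, -10, 0, 0, 0, 0, 8],
    [0, -20, 0, 0, 0, 0, 8],
    [0, -20, 0, 0, 0, 0, 8],
    [0, -20, 0, 0, 0, 0, 8],
  ],
)

```text
time: 58.75
position: [0.421, 0.2542, 0.1024]
tool_rot: [0.487, -0.512, 0.512, -0.488]
ft_force: [0.1, -0.3, -1.6]
grip_width: 0.0136
```

>>> drive_tool(
  plan=[
    [0, -40, 0, 0, 0, 0, 8],
    [0, -80, 0, 0, 0, 0, 8],
    [0, -119, 0, 0, 0, 0, 8],
    [33.5, -119, 5.5, 0, -7.1, 0, 8],
    [67.5, -119, 11, 0, -14.3, 0, 8],
    [101, -119, 16.5, 0, -21.4, 0, 8],
    [135, -119, 22, 0, -28.5, 0, 8],
    [168.5, -119, 27.5, 0, -35.6, 0, 8],
    [202.5, -119, 33, 0, -42.7, 0, 8],
    [202.5, -119, 33, 0, -42.7, 0, 8],
  ],
)

```text
time: 59.75
position: [0.4443, 0.0466, 0.2206]
tool_rot: [0.64, -0.3, 0.301, -0.64]
ft_force: [-0.9, 0.4, -0.9]
grip_width: 0.0136
```

>>> drive_tool(
  plan=[
    [28.5, 0, -18.5, 0, -7.2, 0, 8],
    [57, 0, -37.5, 0, -14.3, 0, 8],
    [57, 0, -37.5, 0, -14.3, 0, 8],
    [57, 0, -37.5, 0, -14.3, 0, 8],
  ],
)

```text
time: 60.15
position: [0.4507, -0.0175, 0.2203]
tool_rot: [-0.672, 0.22, -0.218, 0.673]
ft_force: [-0.2, 1.0, -1.4]
grip_width: 0.0136
```

Run:
```python
from look import *
st(); ims={c:snap(c,c[0]+"19") for c in("top","scene")}
# base check in scene view: lids hidden? use networks
for c in("top","scene"):
    for n in("cover","canister_base","liner_lid","handle","foot_corner0"):
        print(c,n,[(round(x["conf"],2),x["location"],np.round(onz(c,x["location"],.139 if n=="cover" else .114+.139 if n=="handle" else 0)[:2],4).tolist()) for x in mark_of(c,n)[:4]])
r=np.radians
sh("base scene",fit(ims,FOOT,["blue"],(.4507,-.0196,r(83.3)),.075,("scene",),sub=[[q+[0,0,.016] for q in cyl(.053,.05,.2)]]))
o=get_obs(); print(proj("scene",[[.4505,-.0187,.139]]))
# cover rim outline: blobs of greyish differing from s18
a=cv2.imread("pics/s18.png");d=cv2.absdiff(a,ims["scene"]).max(2)
```

```text
t 60.15 p [ 0.4507 -0.0175  0.2203] rot [[0.808, -0.001, 0.589], [-0.589, 0.002, 0.808], [-0.002, -1.0, 0.001]] f [-0.2  1.  -1.4] w 0.0136 q [-0.29  0.26  1.82  0.    1.05 -1.23]
top cover []
top canister_base []
top liner_lid []
top handle []
top foot_corner0 [(0.38, [344.3, 220.4], [0.4983, -0.079])]
scene cover [(0.72, [287.3, 210.3], [0.4506, -0.0147]), (0.4, [288.9, 223.1], [0.4271, -0.0435])]
scene canister_base [(0.79, [290.7, 244.9], [0.4508, -0.0185])]
scene liner_lid [(0.71, [288.9, 223.4], [0.4956, 0.0327])]
scene handle [(0.58, [280.0, 180.3], [0.4373, -0.0127])]
scene foot_corner0 [(0.93, [289.2, 271.2], [0.3937, -0.0704]), (0.85, [259.1, 244.3], [0.3971, 0.041]), (0.58, [319.8, 244.8], [0.5016, -0.072]), (0.53, [283.5, 180.3], [0.5916, 0.1507])]
base scene [ 0.4546 -0.0158] yaw 82.5 res 0.348
[[288.47689516 211.26224508]]
```

>>> drive_tool(
  plan=[
    [0, 30, 0, 0, 0, 0, 8],
    [0, 60, 0, 0, 0, 0, 8],
    [0, 85, 0, 0, 0, 0, 8],
    [0, 95, 0, 0, 0, 0, 8],
    [0, 95, 0, 0, 0, 0, 8],
  ],
)

```text
time: 61.25
position: [0.4504, -0.0175, 0.1246]
tool_rot: [-0.673, 0.219, -0.217, 0.673]
ft_force: [-0.8, -1.2, -0.6]
grip_width: 0.014
```

>>> drive_tool(
  plan=[
    [0, 4, 0, 0, 0, 0, 8],
    [0, 8, 0, 0, 0, 0, 8],
    [0, 12, 0, 0, 0, 0, 8],
    [0, 12, 0, 0, 0, 0, 8],
  ],
)

```text
time: 61.65
position: [0.4511, -0.0177, 0.1136]
tool_rot: [-0.673, 0.218, -0.218, 0.673]
ft_force: [-0.3, -0.5, -1.2]
grip_width: 0.0137
```

No contact so far; the rim is past the lug tops.

>>> drive_tool(
  plan=[
    [0, 4, 0, 0, 0, 0, 8],
    [0, 8, 0, 0, 0, 0, 8],
    [0, 12, 0, 0, 0, 0, 8],
    [0, 12, 0, 0, 0, 0, 8],
  ],
)

```text
time: 62.05
position: [0.4506, -0.0175, 0.101]
tool_rot: [-0.673, 0.218, -0.217, 0.673]
ft_force: [-0.4, -0.1, -2.2]
grip_width: 0.014
```

>>> drive_tool(
  plan=[
    [0, 2, 0, 0, 0, 0, 8],
    [0, 4, 0, 0, 0, 0, 8],
    [0, 4, 0, 0, 0, 0, 8],
  ],
)

```text
time: 62.35
position: [0.4511, -0.0177, 0.0974]
tool_rot: [-0.673, 0.218, -0.218, 0.673]
ft_force: [-0.5, 0.2, -1.9]
grip_width: 0.0138
```

>>> drive_tool(
  plan=[
    [0, 1, 0, 0, 0, 0, 8],
    [0, 1.5, 0, 0, 0, 0, 8],
    [0, 1.5, 0, 0, 0, 0, 8],
  ],
)

```text
time: 62.65
position: [0.4509, -0.0178, 0.0971]
tool_rot: [-0.673, 0.218, -0.218, 0.673]
ft_force: [-3.2, -1.1, 9.6]
grip_width: 0.0139
```

>>> drive_tool(
  plan=[
    [0, 1, 0, 0, 0, 0, 8],
    [0, 1.5, 0, 0, 0, 0, 8],
    [0, 1.5, 0, 0, 0, 0, 8],
  ],
)

```text
time: 62.95
position: [0.4509, -0.0178, 0.097]
tool_rot: [-0.673, 0.217, -0.218, 0.673]
ft_force: [-6.0, -0.5, 23.0]
grip_width: 0.0136
```

>>> drive_tool(
  plan=[
    [0, -2, 0, 0, 0, 0, 8],
    [0, -2, 0, 0, 6, 0, 8],
    [0, -2, 0, 0, 12, 0, 8],
    [0, -2, 0, 0, 18, 0, 8],
    [0, -2, 0, 0, 24, 0, 8],
    [0, -2, 0, 0, 30, 0, 8],
    [0, -2, 0, 0, 36, 0, 8],
    [0, -2, 0, 0, 42, 0, 8],
    [0, -2, 0, 0, 48, 0, 8],
    [0, -2, 0, 0, 52, 0, 8],
  ],
)

```text
time: 63.95
position: [0.4516, -0.0189, 0.0972]
tool_rot: [0.51, -0.49, 0.491, -0.509]
ft_force: [-2.0, -3.9, 4.6]
grip_width: 0.0139
```

Run:
```python
from h import *
st(); print(np.round(get_obs()["moment"],2)); go([.45,-.018,.09],-6.7)
```

```text
t 63.95 p [ 0.4516 -0.0189  0.0972] rot [[0.037, 0.001, 0.999], [-0.999, -0.002, 0.037], [0.002, -1.0, 0.001]] f [-2.  -3.9  4.6] w 0.0139 q [-0.29  0.48  1.96 -0.    0.71 -0.32]
[-0.75  0.33  0.29]
shift [-1.   7.2 -1.6]
yaw now 2.1 turn world z -8.8 -> tool y rot 8.8
```

>>> drive_tool(
  plan=[
    [0, 0, 0, 0, 3, 0, 8],
    [0, 0, 0, 0, 6, 0, 8],
    [0, 0, 0, 0, 9, 0, 8],
    [0, 0, 0, 0, 9, 0, 8],
  ],
)

```text
time: 64.35
position: [0.4506, -0.0193, 0.0974]
tool_rot: [0.472, -0.527, 0.528, -0.469]
ft_force: [-4.3, -5.5, 8.5]
grip_width: 0.0138
```

Run:
```python
from h import *
st(); print(np.round(get_obs()["moment"],2)); go([.45,-.018,.09],-6.7)
```

```text
t 64.35 p [ 0.4506 -0.0193  0.0974] rot [[-0.115, -0.001, 0.993], [-0.993, -0.003, -0.115], [0.003, -1.0, -0.001]] f [-4.3 -5.5  8.5] w 0.0138 q [-0.29  0.47  1.96 -0.01  0.71 -0.17]
[-1.23  0.72  0.58]
shift [-1.2  7.4 -0.7]
yaw now -6.6 turn world z -0.1 -> tool y rot 0.1
```

>>> drive_tool(
  plan=[
    [0, 0, 0, 0, 1.5, 0, 8],
    [0, 0, 0, 0, 3, 0, 8],
    [0, 0, 0, 0, 3, 0, 8],
  ],
)

```text
time: 64.65
position: [0.4493, -0.0191, 0.0974]
tool_rot: [-0.459, 0.54, -0.54, 0.455]
ft_force: [-6.4, -4.8, 11.2]
grip_width: 0.0142
```

Run:
```python
from h import *
st(); print(np.round(get_obs()["moment"],2)); go([.45,-.018,.09],-6.7)
```

```text
t 64.65 p [ 0.4493 -0.0191  0.0974] rot [[-0.165, -0.004, 0.986], [-0.986, -0.003, -0.165], [0.004, -1.0, -0.003]] f [-6.4 -4.8 11.2] w 0.0142 q [-0.29  0.47  1.96 -0.01  0.71 -0.12]
[-1.24  1.03  0.81]
shift [-1.3  7.4  0.5]
yaw now -9.5 turn world z 2.8 -> tool y rot -2.8
```

>>> drive_tool(
  plan=[
    [0, -0.5, 0, 0, -1, 0, 8],
    [0, -0.5, 0, 0, -1, 0, 8],
    [0, -1, 0, 0, -1, 0, 8],
    [0, -1, 0, 0, -1, 0, 8],
    [0, -1, 0, 0, -1, 0, 8],
  ],
  newtons=60,
)

```text
time: 65.15
position: [0.4491, -0.019, 0.0976]
tool_rot: [-0.463, 0.536, -0.535, 0.46]
ft_force: [-4.6, -5.9, 3.2]
grip_width: 0.0134
```

Run:
```python
from look import *
st(); print(np.round(get_obs()["moment"],2)); go([.45,-.018,.09],-6.7)
ims={c:snap(c,c[0]+"20") for c in("top","scene")}
for c in("top","scene"):
  for n in("cover","canister_base","foot_corner0","handle"):
    print(c,n,[(round(x["conf"],2),x["location"],np.round(onz(c,x["location"],{"cover":.016,"handle":.13}.get(n,0))[:2],4).tolist()) for x in mark_of(c,n)[:4]])
sh("base scene",fit(ims,FOOT,["blue"],(.4507,-.0196,np.radians(83.3)),.075,("scene",),sub=[[q+[0,0,.016] for q in cyl(.053,.0,.1)]]))
```

```text
t 65.15 p [ 0.4491 -0.019   0.0976] rot [[-0.148, -0.005, 0.989], [-0.989, -0.002, -0.148], [0.003, -1.0, -0.004]] f [-4.6 -5.9  3.2] w 0.0134 q [-0.29  0.47  1.96 -0.01  0.71 -0.14]
[-1.31  0.84  0.66]
shift [-1.1  7.6  0.7]
yaw now -8.5 turn world z 1.8 -> tool y rot -1.8
top cover []
top canister_base []
top foot_corner0 [(0.61, [346.4, 222.5], [0.4919, -0.085])]
top handle []
scene cover [(0.87, [291.3, 237.7], [0.4601, -0.0123])]
scene canister_base [(0.77, [290.8, 244.0], [0.453, -0.0168]), (0.2, [257.6, 243.8], [0.3955, 0.0449])]
scene foot_corner0 [(0.85, [285.8, 272.4], [0.3856, -0.0667]), (0.8, [319.1, 245.1], [0.4997, -0.0714]), (0.7, [260.3, 242.6], [0.4028, 0.0427])]
scene handle [(0.93, [285.3, 214.7], [0.443, -0.0153]), (0.74, [249.8, 150.5], [0.5273, 0.2019]), (0.29, [296.4, 150.7], [0.6099, 0.1131]), (0.27, [287.3, 238.0], [0.3999, -0.0653])]
base scene [ 0.4519 -0.0167] yaw 81.9 res 0.403
```

>>> drive_tool(
  plan=[
    [0, -2, 0, 0, 0, 0, 8],
    [0, -5, 0, 0, 0, 0, 8],
    [0, -8, 0, 0, 0, 0, 8],
    [0, -12, 0, 0, 0, 0, 8],
    [0, -12, 0, 0, 0, 0, 8],
    [0, -12, 0, 0, 0, 0, 8],
  ],
)

```text
time: 66.25
position: [0.45, -0.018, 0.1095]
tool_rot: [-0.461, 0.537, -0.536, 0.459]
ft_force: [-2.4, -5.0, -8.5]
grip_width: 0.0135
```

Run:
```python
from look import *
st(); print(np.round(get_obs()["moment"],2)); go([.45,-.018,.09],-6.7)
ims={c:snap(c,c[0]+"21") for c in("top","scene")}
for n in("canister_base","cover","foot_corner0"):
    print(n,[(round(x["conf"],2),x["location"]) for x in mark_of("scene",n)[:4]])
json.dump([[.4491,-.019,.107],Rd(-8.5).tolist()],open(CF,"w"))
plan([(.4491,-.019,.185,-8.5,8,0,26),(.4795,-.3825,.185,-8.5,8,1,30)])
```

```text
t 66.25 p [ 0.45   -0.018   0.1095] rot [[-0.152, -0.003, 0.988], [-0.988, -0.0, -0.152], [0.001, -1.0, -0.003]] f [-2.4 -5.  -8.5] w 0.0135 q [-0.29  0.45  1.95 -0.    0.75 -0.13]
[-1.67  0.93  0.33]
shift [-0.  19.5  0.1]
yaw now -8.8 turn world z 2.1 -> tool y rot -2.1
canister_base [(0.62, [286.4, 241.2]), (0.5, [447.4, 230.3])]
cover [(0.56, [289.2, 236.1])]
foot_corner0 [(0.8, [322.7, 245.4]), (0.65, [259.1, 242.8]), (0.64, [285.2, 267.9])]
[[0,-26,0,0,0,0,8],[0,-52,0,0,0,0,8],[0,-78,0,0,0,0,8],[27.5,-78,6.5,0,0,0,8],[54.5,-78,13,0,0,0,8],[82,-78,19.5,0,0,0,8],[109,-78,26,0,0,0,8],[136.5,-78,32,0,0,0,8],[164,-78,38.5,0,0,0,8],[191,-78,45,0,0,0,8]]
[[27.5,0,6.5,0,0,0,8],[55,0,13,0,0,0,8],[82,0,19.5,0,0,0,8],[109.5,0,26,0,0,0,8],[136.5,0,32.5,0,0,0,8],[164,0,39,0,0,0,8],[164,0,39,0,0,0,8]]
```

>>> drive_tool(
  plan=[
    [0, -8, 0, 0, 0, 0, 8],
    [0, -16, 0, 0, 0, 0, 8],
    [0, -30, 0, 0, 0, 0, 8],
    [0, -55, 0, 0, 0, 0, 8],
    [0, -78, 0, 0, 0, 0, 8],
    [0, -78, 0, 0, 0, 0, 8],
    [0, -78, 0, 0, 0, 0, 8],
  ],
)

```text
time: 67.2
position: [0.4515, -0.0172, 0.1879]
tool_rot: [0.459, -0.537, 0.537, -0.46]
ft_force: [-0.2, -2.2, -7.8]
grip_width: 0.0136
```

Run:
```python
from look import *
st(); print(np.round(get_obs()["moment"],2)); go([.45,-.018,.18],-6.7)
ims={c:snap(c,c[0]+"22") for c in("top","scene")}
B=[q+[0,0,.088] for q in FOOT]
sh("base scene",fit(ims,B,["blue"],(.4507,-.0196,np.radians(83.3)),.1,("scene",),sub=[[q+[0,0,.104] for q in cyl(.053,.0,.1)]]))
print(np.round(proj("scene",tf((.4505,-.019,np.radians(83.3)),[[a,b,.088] for a in(-.055,.055) for b in(-.055,.055)])),1).tolist())
for n in("canister_base","foot_corner0"):
    print(n,[(round(x["conf"],2),x["location"]) for x in mark_of("scene",n)[:4]])
```

```text
t 67.2 p [ 0.4515 -0.0172  0.1879] rot [[-0.155, 0.002, 0.988], [-0.988, 0.001, -0.155], [-0.002, -1.0, 0.001]] f [-0.2 -2.2 -7.8] w 0.0136 q [-0.29  0.31  1.87  0.    0.96 -0.13]
[-0.11  0.12  0.02]
shift [ 1.   7.9 -1.4]
yaw now -8.9 turn world z 2.2 -> tool y rot -2.2
base scene [ 0.4535 -0.0128] yaw 79.8 res 0.314
[[321.8, 226.7], [285.4, 251.7], [293.1, 199.4], [257.2, 222.2]]
canister_base [(0.6, [287.7, 225.3])]
foot_corner0 [(0.83, [257.2, 222.4]), (0.78, [282.5, 252.6]), (0.56, [321.2, 227.4])]
```

```bash
rm cmd.json
python3 - <<'E'
from h import *
plan([(.480,-.3825,.187,-7.6,8,2,40)])
E
```

```text
[[35.5,0,8.5,0,-0.1,0,8],[71.5,-0.5,17,0,-0.3,0,8],[107,-0.5,26,0.1,-0.4,0,8],[142.5,-0.5,34.5,0.1,-0.5,0,8],[178,-0.5,43,0.1,-0.6,0,8],[214,-1,51.5,0.1,-0.8,0,8],[249.5,-1,60,0.1,-0.9,-0.1,8],[285,-1,69,0.2,-1,-0.1,8],[320.5,-1.5,77.5,0.2,-1.2,-0.1,8],[356.5,-1.5,86,0.2,-1.3,-0.1,8]]
[[0,0,0,0,0,0,8],[0,0,0,0,0,0,8]]
```

>>> drive_tool(
  plan=[
    [10, 0, 2.5, 0, 0, 0, 8],
    [30, 0, 7, 0, -0.1, 0, 8],
    [60, 0, 14.5, 0, -0.2, 0, 8],
    [95, 0, 23, 0, -0.4, 0, 8],
    [130, 0, 31.5, 0, -0.5, 0, 8],
    [165, 0, 40, 0, -0.6, 0, 8],
    [200, 0, 48, 0, -0.8, 0, 8],
    [235, 0, 56.5, 0, -0.9, 0, 8],
    [268, 0, 64.5, 0, -1, 0, 8],
    [298, 0, 72, 0, -1.1, 0, 8],
  ],
)

```text
time: 68.4
position: [0.4757, -0.3259, 0.1862]
tool_rot: [-0.465, 0.534, -0.532, 0.465]
ft_force: [0.3, 0.2, -6.2]
grip_width: 0.0135
```

>>> drive_tool(
  plan=[
    [24, 0, 6, 0, -0.1, 0, 8],
    [42, 0, 10, 0, -0.2, 0, 8],
    [53, 0, 13, 0, -0.2, 0, 8],
    [58.5, 0, 14, 0, -0.2, 0, 8],
    [58.5, 0, 14, 0, -0.2, 0, 8],
    [58.5, 0, 14, 0, -0.2, 0, 8],
  ],
)

```text
time: 69.0
position: [0.4819, -0.3818, 0.1868]
tool_rot: [-0.466, 0.533, -0.531, 0.466]
ft_force: [-1.0, 0.8, -7.0]
grip_width: 0.0133
```

Run:
```python
from look import *
st(); print(np.round(get_obs()["moment"],2)); go([.480,-.3825,.155],-7.5)
o=get_obs()["position"]
ims={c:snap(c,c[0]+"23") for c in("top","scene")}
z=o[2]-.097
B=[q+[0,0,z] for q in FOOT]
for c in("scene","top"):
    print(c,"pan",[(round(x["conf"],2),np.round(onz(c,x["location"],.052)[:2],4).tolist()) for x in mark_of(c,"pan")[:2]])
    print("base",[(round(x["conf"],2),np.round(onz(c,x["location"],z)[:2],4).tolist()) for x in mark_of(c,"canister_base")[:2]])
    print("corner",[(round(x["conf"],2),np.round(onz(c,x["location"],z)[:2],4).tolist()) for x in mark_of(c,"foot_corner0")[:4]])
    try: sh("base",fit(ims,B,["blue"],(o[0],o[1],np.radians(82.5)),.09,(c,),sub=[[q+[0,0,z+.016] for q in cyl(.053,.0,.1)]]))
    except Exception as e: print(e)
```

```text
t 69.0 p [ 0.4819 -0.3818  0.1868] rot [[-0.131, -0.001, 0.991], [-0.991, 0.003, -0.131], [-0.002, -1.0, -0.002]] f [-1.   0.8 -7. ] w 0.0133 q [-0.85  0.53  1.47  0.    1.14 -0.72]
[-0.06  0.01  0.01]
shift [ 1.  31.8 -1.8]
yaw now -7.5 turn world z 0.0 -> tool y rot -0.0
scene pan [(0.55, [0.4779, -0.3777])]
base []
corner [(0.82, [0.4149, -0.4265]), (0.81, [0.4318, -0.3193]), (0.62, [0.5322, -0.4404])]
base [ 0.4846 -0.3791] yaw 83.0 res 0.336
top pan []
base [(0.73, [0.4857, -0.4237])]
corner [(0.82, [0.4327, -0.3139])]
base [ 0.4848 -0.3796] yaw 86.3 res 0.62
```

>>> drive_tool(
  plan=[
    [1, 0, -1, 0, 0, 0, 8],
    [1.5, 5, -2.5, 0, 0, 0, 8],
    [1.5, 12, -2.5, 0, 0, 0, 8],
    [1.5, 19, -2.5, 0, 0, 0, 8],
    [1.5, 25, -2.5, 0, 0, 0, 8],
    [1.5, 29, -2.5, 0, 0, 0, 8],
    [1.5, 32, -2.5, 0, 0, 0, 8],
    [1.5, 33, -2.5, 0, 0, 0, 8],
    [1.5, 33, -2.5, 0, 0, 0, 8],
    [1.5, 33, -2.5, 0, 0, 0, 8],
  ],
)

```text
time: 70.4
position: [0.4799, -0.3845, 0.1546]
tool_rot: [0.466, -0.532, 0.532, -0.466]
ft_force: [-0.3, 0.1, -7.0]
grip_width: 0.0134
```

>>> drive_tool(
  plan=[
    [0, 0.5, 0, 0, 0, 0, 8],
    [0, 1, 0, 0, 0, 0, 8],
    [0, 1.5, 0, 0, 0, 0, 8],
    [0, 2, 0, 0, 0, 0, 8],
    [0, 2.5, 0, 0, 0, 0, 8],
    [0, 2.5, 0, 0, 0, 0, 8],
  ],
)

```text
time: 71.0
position: [0.4796, -0.3842, 0.1517]
tool_rot: [-0.466, 0.532, -0.532, 0.466]
ft_force: [0.5, 0.2, -6.7]
grip_width: 0.0135
```

>>> drive_tool(
  plan=[
    [0, 0.5, 0, 0, 0, 0, 8],
    [0, 1, 0, 0, 0, 0, 8],
    [0, 1.5, 0, 0, 0, 0, 8],
    [0, 1.5, 0, 0, 0, 0, 8],
  ],
)

```text
time: 71.4
position: [0.4798, -0.3845, 0.151]
tool_rot: [0.466, -0.532, 0.532, -0.466]
ft_force: [-1.6, 0.9, -2.5]
grip_width: 0.0138
```

>>> drive_tool(
  plan=[
    [0, 0.5, 0, 0, 0, 0, 8],
    [0, 1, 0, 0, 0, 0, 8],
    [0, 1.5, 0, 0, 0, 0, 8],
    [0, 1.5, 0, 0, 0, 0, 8],
  ],
)

```text
time: 71.8
position: [0.4798, -0.3847, 0.1493]
tool_rot: [0.466, -0.532, 0.532, -0.466]
ft_force: [-1.3, 0.7, 0.4]
grip_width: 0.0135
```

Run:
```python
from look import *
st(); print(np.round(get_obs()["moment"],2))
ims={c:snap(c,c[0]+"24") for c in("top","scene")}
z=.052;o=get_obs()["position"]
B=[q+[0,0,z] for q in FOOT]
for c in("scene","top"):
    print("corner",[(round(x["conf"],2),np.round(onz(c,x["location"],z)[:2],4).tolist()) for x in mark_of(c,"foot_corner0")[:4]])
    sh("base",fit(ims,B,["blue"],(o[0],o[1],np.radians(82.5)),.09,(c,),sub=[[q+[0,0,z+.016] for q in cyl(.053,.0,.1)]]))
```

```text
t 71.8 p [ 0.4798 -0.3847  0.1493] rot [[-0.132, 0.0, 0.991], [-0.991, -0.0, -0.132], [0.0, -1.0, 0.0]] f [-1.3  0.7  0.4] w 0.0135 q [-0.86  0.57  1.51 -0.    1.06 -0.73]
[-0.03  0.31  0.07]
corner [(0.82, [0.4281, -0.4274]), (0.6, [0.4315, -0.3202]), (0.6, [0.5223, -0.4406])]
base [ 0.4814 -0.3826] yaw 85.5 res 0.573
corner [(0.62, [0.4285, -0.3168]), (0.47, [0.5425, -0.3407])]
base [ 0.4823 -0.3833] yaw 84.7 res 0.713
```

>>> drive_tool(
  plan=[
    [0, 0, 0, 0, 0, 0, 25],
    [0, 0, 0, 0, 0, 0, 40],
    [0, 0, 0, 0, 0, 0, 50],
    [0, 0, 0, 0, 0, 0, 50],
    [0, 0, 0, 0, 0, 0, 50],
    [0, -10, 0, 0, 0, 0, 50],
    [0, -30, 0, 0, 0, 0, 50],
    [0, -60, 0, 0, 0, 0, 50],
    [0, -90, 0, 0, 0, 0, 50],
    [0, -110, 0, 0, 0, 0, 50],
  ],
)

```text
time: 73.0
position: [0.4804, -0.385, 0.2621]
tool_rot: [0.466, -0.531, 0.533, -0.466]
ft_force: [0.5, -0.7, 0.2]
grip_width: 0.05
```

>>> drive_tool(
  plan=[
    [-40, 0, 0, 0, 0, 0, 50],
    [-80, 0, 0, 0, 0, 0, 50],
    [-120, 0, 0, 0, 0, 0, 50],
    [-160, 0, 0, 0, 0, 0, 50],
    [-200, 0, 0, 0, 0, 0, 50],
    [-240, 0, 0, 0, 0, 0, 50],
    [-280, 0, 0, 0, 0, 0, 50],
    [-320, 0, 0, 0, 0, 0, 50],
    [-360, 0, 0, 0, 0, 0, 50],
    [-400, 0, 0, 0, 0, 0, 50],
  ],
)

```text
time: 74.0
position: [0.5326, 0.0138, 0.2601]
tool_rot: [0.465, -0.532, 0.532, -0.466]
ft_force: [1.7, 0.9, 0.4]
grip_width: 0.0502
```

Run:
```python
from look import *
st()
ims={c:snap(c,c[0]+"25") for c in("top","scene")}
z=.052;r=np.radians
B=[q+[0,0,z] for q in FOOT]
for c in("scene","top"):
    for n,h in(("foot_corner0",z),("handle",z+.13),("cover",z+.016),("pan",.052),("coupling_0",0),("liner_lid",.137),("liner",.068)):
        print(c,n,[(round(x["conf"],2),x["location"],np.round(onz(c,x["location"],h)[:2],4).tolist()) for x in mark_of(c,n)[:4]])
    sh("base",fit(ims,B,["blue"],(.48,-.383,r(83)),.09,(c,),sub=[[q+[0,0,z+.016] for q in cyl(.053,.0,.1)]]))
    h=cv2.cvtColor(ims[c],cv2.COLOR_BGR2GRAY); k=np.zeros_like(h); q=np.round(proj(c,[.48,-.383,.172])[0]).astype(int); cv2.circle(k,tuple(q.tolist()),20,255,-1)
    mm=((h<70)&(k>0)).astype(np.uint8); n,l,s,ce=cv2.connectedComponentsWithStats(mm); i=1+np.argmax(s[1:,4]); mm=(l==i).astype(np.uint8)*255
    sh("handle",fit({c:mm},box(-.033,.033,-.007,.007,.169,.195),[],(.48,-.383,r(82)),.3,(c,)))
```

```text
t 74.0 p [0.5326 0.0138 0.2601] rot [[-0.132, 0.001, 0.991], [-0.991, 0.0, -0.132], [-0.001, -1.0, 0.001]] f [1.7 0.9 0.4] w 0.0502 q [-0.18  0.33  1.59  0.    1.22 -0.05]
scene foot_corner0 [(0.94, [452.9, 319.4], [0.5296, -0.4426]), (0.85, [420.0, 352.3], [0.4194, -0.433]), (0.56, [380.8, 316.5], [0.428, -0.3207])]
scene handle [(0.87, [426.8, 289.8], [0.4756, -0.381]), (0.52, [405.9, 299.4], [0.4305, -0.363])]
scene cover [(0.93, [418.1, 310.6], [0.4867, -0.3756]), (0.44, [420.3, 351.1], [0.4148, -0.4336])]
scene pan [(0.45, [250.8, 149.7], [0.5785, 0.2662])]
scene coupling_0 [(0.47, [424.9, 291.8], [0.5735, -0.3471])]
scene liner_lid []
scene liner []
base [ 0.4832 -0.3817] yaw 83.4 res 0.497
handle [ 0.4771 -0.3842] yaw 81.3 res 0.12
top foot_corner0 [(0.82, [428.7, 243.6], [0.4252, -0.315]), (0.82, [436.1, 200.2], [0.5479, -0.3415]), (0.51, [470.7, 239.0], [0.4344, -0.437])]
top handle [(0.91, [466.1, 220.4], [0.4865, -0.3822])]
top cover [(0.97, [449.3, 224.4], [0.4778, -0.3719])]
top pan []
top coupling_0 [(0.67, [413.5, 134.7], [0.7515, -0.2959]), (0.47, [454.2, 223.9], [0.4789, -0.4068])]
top liner_lid []
top liner []
base [ 0.483  -0.3829] yaw 82.7 res 0.548
handle [ 0.4819 -0.3781] yaw 78.8 res 0.226
```

Run:
```python
from rig import *
print(hand_in())
```

```text
the job is handed in; nothing more can be done
None
```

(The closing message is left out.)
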